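Clamp the mixing pot, add the shortbread and stir

TASK

First wind the clamp's crank clockwise until its pad meets the tongue of the mixing pot's base board, then snug it by feel until the sprung pad is pressed back about half-way, never all the way. Then put every shortbread finger lying on the chopping board into the pot, and only then stir the contents with the standing stirrer, down among the nuts and right across both sides of the pot, for at least three rounds. Finally stand the stirrer upright back on its cork coaster, leaving the pot clamped, everything in it, and the things round about undisturbed.

Things in the scene. Friction and masses are not known exactly. Their poses are not given: they have to be found in the camera images.
- clamp_crank (a joint): Crank of the blue screw clamp, rad: starts at 0.5 to 4, grows clockwise seen from above (tightening), stops at 0 and 17. Its screw axis is vertical. It turns in place at constant height; the pad goes down 4 mm per rad (25 mm a turn). The screw is self-locking: friction about 0.11 N m, i.e. 2.8 N at the knob, rising to about 4.3 N as the pad presses with 15 N.
- clamp_pad (a joint): Sprung pad under the clamp's spindle: how far it is pressed back, m. 0 free, 0.012 fully pressed back (overtightened); spring 2.5 N per mm, so half-way, 0.006, is 15 N. 1 rad of the crank beyond touching adds 0.004.
- clamp_axis (a point): Point on the clamp's vertical screw axis at the grip height of the crank's knob, 170 mm over the worktop. The clamp is fixed to the worktop; its x axis points away from the pot to its post (post 65 to 91 mm from the screw axis, top of the clamp's arm 130 mm high).
- clamp_knob_grip (a point): Middle of the red upright knob at the end of the crank, 22 mm diameter, 36 mm tall (152 to 188 mm over the worktop), 40 mm from the screw axis. The knob spins freely on the crank, so it can be pinched from above and led round in a circle without turning the wrist. The crank arm lies 18 mm below this point.
- clamp_pad_face (a point): Centre of the underside of the clamp's round rubber pad (38 mm diameter). It moves straight down.
- pot_floor (a point): Centre of the inner floor of the white round mixing pot, 23 mm over the worktop. The pot is 186 mm over the rim and 168 mm at the foot, wall 4 mm, rim 65 mm above this point (88 mm over the worktop). It is fixed to an 18 mm thick wooden base board (186 x 180 mm) whose 70 mm wide tongue points along +x and lies under the clamp's pad. Together about 0.95 kg; loose until clamped.
- pot_tongue (a point): Point on the upper face of the base board's tongue (18 mm over the worktop), 175 mm from the pot's centre along +x; about under the clamp's pad.
- nut_0_center (a point): Centre of a brown round nut, 28 mm diameter, one of four that lie in the pot from the start and stay in it.
- nut_1_center (a point): Centre of a brown round nut, 28 mm diameter, one of four that lie in the pot from the start and stay in it.
- nut_2_center (a point): Centre of a brown round nut, 28 mm diameter, one of four that lie in the pot from the start and stay in it.
- nut_3_center (a point): Centre of a brown round nut, 28 mm diameter, one of four that lie in the pot from the start and stay in it.
- bar_0_center (a point): Centre of a shortbread finger, a pale yellow bar 62 x 25 x 22 mm (x its length, y its width, z up), lying flat on the chopping board at the start, its centre 23 mm over the worktop. Two to four of the four bars are there; absent ones read None.
- bar_1_center (a point): Centre of a shortbread finger, a pale yellow bar 62 x 25 x 22 mm (x its length, y its width, z up), lying flat on the chopping board at the start, its centre 23 mm over the worktop. Two to four of the four bars are there; absent ones read None.
- bar_2_center (a point): Centre of a shortbread finger, a pale yellow bar 62 x 25 x 22 mm (x its length, y its width, z up), lying flat on the chopping board at the start, its centre 23 mm over the worktop. Two to four of the four bars are there; absent ones read None.
- bar_3_center (a point): Centre of a shortbread finger, a pale yellow bar 62 x 25 x 22 mm (x its length, y its width, z up), lying flat on the chopping board at the start, its centre 23 mm over the worktop. Two to four of the four bars are there; absent ones read None.
- board: Wooden chopping board, 195 x 145 mm, 12 mm thick, fixed; origin at the centre of its underside.
- stirrer_grip (a point): Grip point of the stirrer, on its wooden handle, 145 mm above its underside; the handle is round, 22 mm diameter from 115 to 164 mm, with a 27 mm wide rounded cap on top (166 to 178 mm). z points along the stirrer to its cap. It weighs 130 g and stands on its own foot.
- stirrer_foot (a point): Centre of the underside of the stirrer's red square foot (42 x 42 mm with rounded edges, 12 mm high, weighted; above it a stem of 13 mm diameter).
- coaster: Round cork coaster, 100 mm diameter, 6 mm thick, fixed; origin at the centre of its underside. The stirrer stands on it.
- espresso_cup: Striped espresso cup, a bystander, 49 mm high; leave alone.
- spice_jar: Small spice jar with grey lid, a bystander, 85 mm high; leave alone.
- lemon: Lemon, a bystander, 58 mm high; leave alone.
- stirrer: The whole stirrer, origin at the centre of its underside, z along it to the cap.
Not all that is in view belongs to the job. What is shaped like the part that bears bar_0_center but green is not meant.

How it is judged:
By the outcome, as a careful person would: the job done as asked, in the order asked, and still so for the second after the job is handed in, with the robot touching nothing.
Of bar_0, bar_1, bar_2, bar_3 only 2 to 4 are there at a start; the rules pass over those that are not, and their reading is None.
At some moment in a run one of bar_0, bar_1, bar_2, bar_3 may be knocked a few centimetres aside while the robot is not near it.
Once in a run the grip may slacken for a moment while it holds something.
It also fails if it takes over 210 s, if anything falls off the work surface, if the arm or the gripper's body presses on something with over 40 N, if the wrist force passes 120 N, or if a joint passes its speed limit or range.

ROBOT

A 6-joint arm with a two-finger parallel gripper is mounted at the origin on a cart in front of the work surface, level with it; the furniture and walls round the work are solid. World frame = base frame: x ahead of the robot, y to its left, z up, the work surface at z = 0. Lengths are in m, angles in degrees, forces in N, time in s.
With the tool pointing down it reaches from about 0.4 to 0.825 m from the base axis. Payload 7 kg.
Tool frame: the origin (TCP) lies midway between the tips of the shut fingers; the grasp point (between the pads) lies 19 mm behind it (r.grip_point_offset is the z of the grasp point in the tool frame, in m); z points along the fingers, y is the line along which they close (so a half turn about z gives the same grasp; the last joint's range is limited). The gripper opens to 88 mm and grips with 3 to 60 N. Pads are 19 mm wide; open, the fingers measure 130 mm over their backs; the gripper's body (78 mm by 193 mm) begins 47 mm behind the grasp point.
Start: joints at [-22.282, 20.546, 0.682, 0, -70.136, -16.507], TCP at [0.526, -0.423, 0.227] pointing down, gripper open.
Joint ranges: [-176.03, 176.03], [-82.01, 121.73], [-58.28, 71.71], [-173.87, 95.51], [-174.79, -0.11], [-173.66, 173.66]. Speed limits (degrees/s): [136.94, 136.94, 172.46, 180, 180, 180].

INTERFACE

Orientations are given as [roll, pitch, yaw] about the fixed x, y, z axes, in that order (R = Rz(yaw) Ry(pitch) Rx(roll)).
In Python, from plant import r, viewer, recognise, outline_of, pinpoint gives the robot as it stands.
- The arm moves only by the tool move_arm, never from a script. Its argument "targets" is a list of rows, each a list of 2 entries, a list of its own where there are three numbers: the shift along the tool's x, y, z in cm, then the turn, a rotation vector about the tool's x, y, z in rad. A call has 1 to 5 rows; each row is the pose to reach, as a shift and turn from the pose commanded when the call began, along the tool's axes at that moment; what a row does not reach only later rows make up. A row lasts 1/8 s, in which the tool goes at most 62.5 mm and 10.7 degrees, less where a joint would pass 70% of its speed; a pose out of reach is approached as far as the arm can. A call with a gripper value outside its range is refused whole. "jaw" is the finger opening in cm, from 0 to 8.76, set as the call begins (left out, the last holds). The fingers move at their own pace and stop on an object; "squeeze" is the grip in N (left out, the last holds). Time passes only in rows, so rows that repeat a pose let the fingers close. It gives the time, the measured TCP pose, the force, the opening and the grip force at its end, in the units of the state.
- r.get_state(): the state, without advancing time (a new reading comes with each control period).
- viewer.capture(name): name is "side" or "top" or "wrist"; returns a dict with "image" (400x640x3 uint8, blue, green, red), "intrinsics" (3x3 intrinsics, pixels), "camera_from_world" (4x4, takes a point from world to camera coordinates). Camera axes: x right, y up, looking along -z (the intrinsics and any distortion apply to the point x, -y, -z); pixel columns grow to the right and rows downward; lengths in m; the calibration is good to about 2 mm. A picture is of the moment at which its call begins. There is no depth.
- r.close_job(): hands the job in; it is judged then, once.
Trained networks look in the newest picture that a camera, given by its name, has taken for a name from the list of things; names that differ only in an ending like _2 or _b are one class to them, and where a whole thing is asked for, a point or a joint stands for the part that bears it (a point fixed in the world has none). Each returns a list of dicts, best first, with "score" (0 to 1); they miss things now and then, are a little off and sometimes report something else, mostly with a low value. They report only what shows in the picture. A call takes as long as a camera call. They do not tell look-alikes from the thing itself.
- recognise(label, camera): "box" ([left, top, right, bottom] in pixels, round what is visible of it).
- outline_of(label, camera): "mask" (400x640 bool, what is visible of it) and "box" ([left, top, right, bottom] in pixels, round what is visible of it).
- pinpoint(label, camera): "location" ([row, column] in pixels: a listed point, or the origin of a listed thing).
The state is a dict: "time_s": time; "joints": joint angles; "qd": joint speeds; "joint_torque": joint torques, N m; "tcp_pos": TCP position; "eef_rot": TCP orientation; "contact_force": force on the tool from outside, world axes, zero at the start; "moment": the same for the moment, N m; "gripper_width": finger opening in m; "gripper_force": force on a finger pad.
Only numpy, scipy, OpenCV 4.12 (cv2) and the standard library are available. Lean on these libraries where they do the work, as an engineer would, in place of code of your own. Each camera call takes 0.05 s, during which the arm holds its last target. There are 200 camera calls.

## Working session

There is one attempt and no reset: what is moved stays moved. The work goes in short steps, Python scripts to look and compute and a tool call to move; the robot and the scene stay as the last step left them, time stands still between calls to the robot, and variables do not carry over. Pictures are saved under pics/ and viewed, at most 14 in all, crops included, and the job is handed in when it is done.

Besides the shell and the picture viewer there is one more tool, called as name([rows], argument=value, ...), one row to a line, values as JSON. move_arm: Moves the arm, as the interface text tells. Its arguments: {"type":"object","properties":{"targets":{"type":"array","items":{"type":"array"}},"jaw":{"type":"number"},"squeeze":{"type":"number"}},"required":["targets"]}

```bash
ls; mkdir -p pics; cat > h.py <<'E'
import numpy as np,cv2
from scipy.spatial.transform import Rotation as R
from plant import r,viewer,recognise,outline_of,pinpoint
def cap(c,save=None):
    d=viewer.capture(c)
    if save: cv2.imwrite('pics/'+save+'.png',d['image'])
    return d
def proj(d,p):
    T=np.array(d['camera_from_world']);q=T[:3,:3]@np.array(p)+T[:3,3];q=np.array([q[0],-q[1],-q[2]])
    u=np.array(d['intrinsics'])@q;return u[:2]/u[2]
def at_z(d,rc,z):
    T=np.array(d['camera_from_world']);K=np.array(d['intrinsics'])
    v=np.linalg.inv(K)@[rc[1],rc[0],1];v=np.array([v[0],-v[1],-v[2]])
    w=T[:3,:3].T@v;c=-T[:3,:3].T@T[:3,3];return c+w*(z-c[2])/w[2]
def rot(): 
    return R.from_euler('xyz',r.get_state()['eef_rot'],degrees=True)
def delta(p):
    s=r.get_state();return rot().inv().apply(np.array(p)-s['tcp_pos'])*100
E
python3 - <<'E'
from h import *
np.set_printoptions(precision=4,suppress=True)
s=r.get_state();print({k:np.round(v,3) for k,v in s.items()},r.grip_point_offset)
Z=dict(clamp_axis=.17,clamp_knob_grip=.17,pot_floor=.023,pot_tongue=.018,nut_0_center=.037,bar_0_center=.023,board=0,stirrer_grip=.151,stirrer_foot=.006,coaster=0,espresso_cup=0,spice_jar=0,lemon=0,clamp_pad_face=.04)
for c in ('top','side'):
    d=cap(c,c+'0')
    for k,z in Z.items():
        for o in pinpoint(k,c)[:6]:
            print(c,k,round(o['score'],2),np.round(o['location'],1),at_z(d,o['location'],z))
E
```

```text
pics
{'time_s': np.float64(0.0), 'joints': array([-22.28 ,  20.59 ,   0.634,  -0.021, -70.133, -16.507]), 'qd': array([-0.051,  0.034, -0.007, -0.059, -0.034,  0.003]), 'joint_torque': array([ -0.001, -58.272,  29.306,   6.997,   0.007,  -0.   ]), 'tcp_pos': array([ 0.526, -0.423,  0.226]), 'eef_rot': array([ 179.909,   -0.007, -128.794]), 'contact_force': array([-0.122,  0.729, -0.053]), 'moment': array([-0.011, -0.012, -0.107]), 'gripper_force': np.float64(0.0), 'gripper_width': np.float64(0.088)} -0.0188
top clamp_axis 0.41 [206.4 341.3] [ 0.5658 -0.2905  0.17  ]
top clamp_knob_grip 0.52 [227.8 406.5] [ 0.5161 -0.4425  0.17  ]
top pot_floor 0.69 [271.9 306.4] [ 0.4036 -0.206   0.023 ]
top pot_tongue 0.68 [206.9 328.8] [ 0.575  -0.2648  0.018 ]
top pot_tongue 0.58 [191.2 263.4] [ 0.6167 -0.0901  0.018 ]
top bar_0_center 0.74 [192.9 263.3] [ 0.6116 -0.0904  0.023 ]
top board 0.71 [179.2 243.4] [ 0.6512 -0.0333  0.    ]
top stirrer_grip 0.69 [228.3 406.9] [ 0.5154 -0.4471  0.151 ]
top stirrer_foot 0.64 [281.3 314.7] [ 0.3777 -0.2277  0.006 ]
top stirrer_foot 0.53 [232.3 393. ] [ 0.50
[... 893 characters left out ...]
329.4] [ 0.6371 -0.0397  0.    ]
side board 0.53 [199.5 380. ] [ 0.4141 -0.2692  0.    ]
side stirrer_grip 0.97 [123.3 327.6] [ 0.5052 -0.4389  0.151 ]
side stirrer_foot 0.67 [156.9 322.6] [ 0.5141 -0.4423  0.006 ]
side stirrer_foot 0.36 [162.2 321.7] [ 0.5223 -0.4264  0.006 ]
side coaster 0.61 [210.1 393.8] [ 0.3923 -0.2283  0.    ]
side coaster 0.59 [158.7 322.6] [ 0.5146 -0.4406  0.    ]
side espresso_cup 0.87 [272.5 278.7] [ 0.7248 -0.158   0.    ]
side espresso_cup 0.44 [209.6 325.3] [ 0.5608 -0.2862  0.    ]
side spice_jar 0.87 [186.7 264. ] [ 0.6927 -0.404   0.    ]
side lemon 0.55 [142.  280.1] [ 0.6096 -0.5327  0.    ]
side clamp_pad_face 0.51 [203.8 325.8] [ 0.5624 -0.2809  0.04  ]
```

View pics/top0.png

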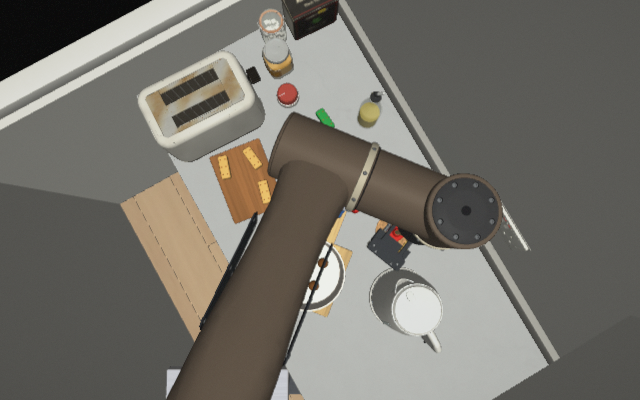

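View pics/side0.png

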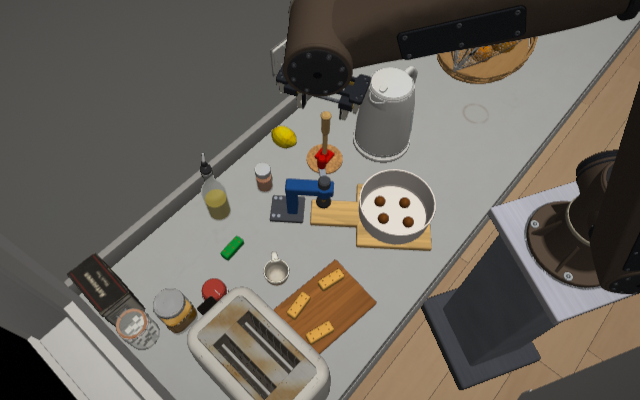

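Top view: arm hides the clamp; three bars at (224,167), (252,158), (265,190). Side view: bars at (331,279), (298,306), (320,331), pot at (396,210), clamp at (324,190), stirrer at (325,157). Zoom in on the clamp.

```bash
python3 - <<'E'
from h import *
i=cv2.imread('pics/side0.png')[110:260,250:450]
cv2.imwrite('pics/c1.png',cv2.resize(i,None,fx=4,fy=4,interpolation=cv2.INTER_CUBIC))
E
```

```text
(no output)
```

View pics/c1.png

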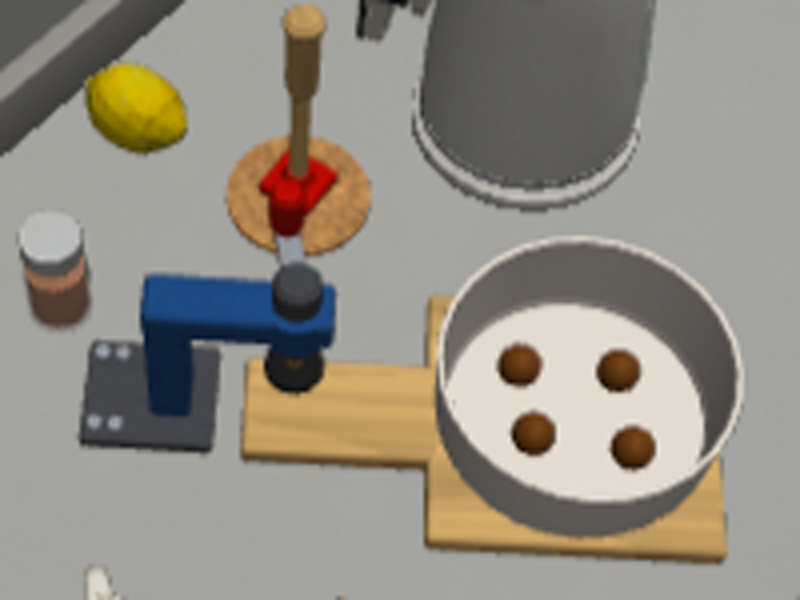

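```bash
cat >> h.py <<'E'
def wd(*ps):
    for p in ps: print('tool cm',np.round(delta(p),2))
E
python3 - <<'E'
from h import *
import json
# recompute
d=cap('side')
a=at_z(d,[175.3,324.3],.17);k=at_z(d,[161,321.7],.17)
print(a,k,np.linalg.norm(k-a),'kettle base',at_z(d,[148,381],0),'ktop',at_z(d,[85,393],.2))
for b in ([279,331],[306,298],[331,320]):print(at_z(d,b,.023))
print(np.array(d['camera_from_world']),d['intrinsics'])
wd([.545,-.34,.33])
E
```

```text
[ 0.56859846 -0.2836525   0.17      ] [ 0.56124239 -0.32307392  0.17      ] 0.040101870396798 kettle base [ 0.34690389 -0.4233924   0.        ] ktop [ 0.3240219  -0.46529062  0.2       ]
[ 0.61451942 -0.09411687  0.023     ]
[ 0.70762616 -0.05691953  0.023     ]
[0.67866427 0.01289579 0.023     ]
[[-0.94637614  0.32288479  0.01084512  0.64360503]
 [-0.27371231 -0.81918024  0.50400923 -0.10636433]
 [ 0.17162102  0.47401387  0.86363017 -1.20969388]
 [ 0.          0.          0.          1.        ]] [[480.97497881   0.         317.41015846]
 [  0.         480.97497881 199.81231316]
 [  0.           0.           1.        ]]
tool cm [ -7.64   3.72 -10.34]
```

move_arm([
  [[0,0,-4],[0,0,0]],
  [[-3,1.5,-8],[0,0,0]],
  [[-7.6,3.7,-10.3],[0,0,0]],
  [[-7.6,3.7,-10.3],[0,0,0]],
], jaw=8)

```text
time_s: 2.05
tcp_pos: [0.5464, -0.3383, 0.3327]
eef_rot: [-179.7, 0.1, -128.6]
contact_force: [0.3, -0.9, 0.5]
gripper_width: 0.0799
gripper_force: 0.0
```

```bash
python3 - <<'E'
from h import *
d=cap('wrist','w1')
T=np.array(d['camera_from_world']);print('cam',-T[:3,:3].T@T[:3,3])
for k,z in dict(clamp_axis=.17,clamp_knob_grip=.17,pot_tongue=.018,pot_floor=.023,stirrer_grip=.151,stirrer_foot=.006,clamp_pad_face=.04).items():
    for o in pinpoint(k,'wrist')[:2]: print(k,round(o['score'],2),np.round(o['location']),at_z(d,o['location'],z))
print(r.get_state()['time_s'],r.get_state()['tcp_pos'])
E
```

```text
cam [ 0.49553297 -0.39924707  0.49024563]
clamp_axis 0.82 [233. 331.] [ 0.56635852 -0.28555177  0.17      ]
clamp_knob_grip 0.95 [200. 309.] [ 0.5623637 -0.3261546  0.17     ]
pot_tongue 0.85 [198. 329.] [ 0.56804625 -0.27651231  0.018     ]
pot_floor 0.81 [164. 455.] [ 0.40163201 -0.20757662  0.023     ]
pot_floor 0.36 [346. 345.] [ 0.70432837 -0.06084348  0.023     ]
stirrer_grip 0.84 [ 63. 273.] [ 0.50876765 -0.44664131  0.151     ]
stirrer_foot 0.85 [ 72. 288.] [ 0.50553451 -0.44595193  0.006     ]
clamp_pad_face 0.5 [200. 326.] [ 0.57018122 -0.28256781  0.04      ]
2.45 [ 0.54446813 -0.34111701  0.32874144]
```

View pics/w1.png

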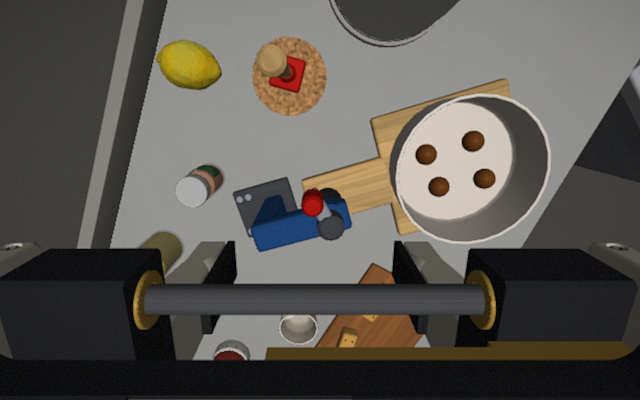

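The wrist view shows the knob at (312,202), hub at (330,227), stirrer at (272,62), pot at (470,165). I'll triangulate the hub's height to see whether the fingers clear it.

```bash
python3 - <<'E'
from h import *
ds=cap('side');dw=cap('wrist')
def tri(ps,pw):
    A=[];b=[]
    for d,p in((ds,ps),(dw,pw)):
        c=at_z(d,p,.1);c2=at_z(d,p,.3);v=(c2-c)/np.linalg.norm(c2-c);M=np.eye(3)-np.outer(v,v);A.append(M);b.append(M@c)
    x=np.linalg.lstsq(np.vstack(A),np.hstack(b),rcond=None)[0];return np.round(x,4)
print('hub',tri([180.2,324.5],[227,330]),'knob top',tri([157.5,322.5],[202,312]))
for s,w in (('clamp_axis',)*2,('clamp_knob_grip',)*2,('stirrer_grip',)*2,('stirrer_foot',)*2,('pot_floor',)*2):
    print(s,tri(pinpoint(s,'side')[0]['location'],pinpoint(w,'wrist')[0]['location']))
# grasp at knob, tcp at z .168
wd([.562,-.324,.20],[.562,-.324,.165])
E
```

```text
hub [ 0.5658 -0.2863  0.1437] knob top [ 0.5569 -0.328   0.1753]
clamp_axis [ 0.5651 -0.2864  0.1732]
clamp_knob_grip [ 0.5588 -0.3264  0.1741]
stirrer_grip [ 0.5079 -0.4471  0.1498]
stirrer_foot [ 0.5845 -0.2543  0.289 ]Traceback (most recent call last):
  File "<stdin>", line 10, in <module>
IndexError: list index out of range
```

```bash
python3 - <<'E'
from h import *
wd([.561,-.3245,.22],[.561,-.3245,.165]);print(rot().as_matrix().round(4))
E
```

```text
tool cm [-2.25 -0.26 10.96]
tool cm [-2.25 -0.26 16.46]
[[-6.264e-01 -7.795e-01  1.000e-04]
 [-7.795e-01  6.264e-01 -0.000e+00]
 [-0.000e+00 -1.000e-04 -1.000e+00]]
```

move_arm([
  [[-2.25,-0.3,4],[0,0,0]],
  [[-2.25,-0.3,8],[0,0,0]],
  [[-2.25,-0.3,11],[0,0,0]],
  [[-2.25,-0.3,13.5],[0,0,0]],
  [[-2.25,-0.3,13.5],[0,0,0]],
], jaw=5.5)

```text
time_s: 3.68
tcp_pos: [0.5602, -0.3243, 0.1925]
eef_rot: [179.8, -0.1, -128.8]
contact_force: [-0.2, 0.1, 0.1]
gripper_width: 0.0552
gripper_force: 0.0
```

```bash
python3 - <<'E'
from h import *
d=cap('wrist','w2');print(r.get_state()['tcp_pos'])
for o in pinpoint('clamp_knob_grip','wrist')[:2]: print(round(o['score'],2),np.round(o['location']),at_z(d,o['location'],.17))
s=r.get_state();print(proj(d,[.561,-.3245,.188]),proj(d,s['tcp_pos']))
E
```

```text
[ 0.56112178 -0.32481277  0.19437201]
0.76 [242. 312.] [ 0.56110709 -0.32324549  0.17      ]
[310.69902215 254.75308579] [308.80204047 261.44033522]
```

View pics/w2.png

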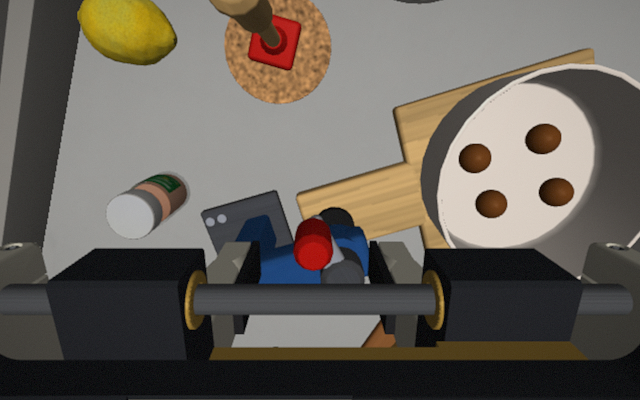

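Knob top at (314,252), centred between the fingers. Descend and grip.

move_arm([
  [[0,0,1.5],[0,0,0]],
  [[0,0,2.9],[0,0,0]],
  [[0,0,2.9],[0,0,0]],
], jaw=5)

```text
time_s: 4.15
tcp_pos: [0.5604, -0.3244, 0.1639]
eef_rot: [179.9, -0.1, -128.8]
contact_force: [-0.3, 0.2, 0.6]
gripper_width: 0.0501
gripper_force: 0.0
```

move_arm([
  [[0,0,0],[0,0,0]],
  [[0,0,0],[0,0,0]],
  [[0,0,0],[0,0,0]],
  [[0,0,0],[0,0,0]],
  [[0,0,0],[0,0,0]],
], jaw=1.0, squeeze=20)

```text
time_s: 4.78
tcp_pos: [0.5613, -0.3247, 0.1659]
eef_rot: [-180.0, 0.0, -128.8]
contact_force: [-0.5, 1.6, 1.9]
gripper_width: 0.0211
gripper_force: 20.0
```

```bash
cat >> h.py <<'E'
C=np.array([.567,-.2848])
def circ(step,n,C=C,rad=.04):
    s=r.get_state();p=np.array(s['tcp_pos'][:2])-C;a=np.degrees(np.arctan2(p[1],p[0]));print('t',s['time_s'].round(2),'ang',a.round(1),'rad',np.linalg.norm(p).round(4),'F',np.round(s['contact_force'],2),'M',np.round(s['moment'],2),s['tcp_pos'].round(4))
    Q=R.from_euler('xyz',[180,0,-128.8],degrees=True)
    print([list(np.round(Q.inv().apply(np.r_[C+rad*np.array([np.cos(np.radians(a-step*i)),np.sin(np.radians(a-step*i))])-s['tcp_pos'][:2],0])*100,1)[:2]) for i in range(1,n+1)])
E
python3 - <<'E'
from h import *
for i in range(3): d=cap('side'); print(np.round(r.get_state()['contact_force'],2))
cap('side','s1')
print([ (round(o['score'],2),np.round(o['location'],1)) for o in pinpoint('clamp_pad_face','side')[:2]])
circ(25,5)
E
```

```text
[-0.46  0.9   3.12]
[-1.86  2.69  3.02]
[-0.89  1.7   2.68]
[(0.52, array([200.8, 323. ])), (0.19, array([188.3, 265.1]))]Traceback (most recent call last):
  File "<stdin>", line 5, in <module>
  File "h.py", line 23, in circ
    s=r.get_state();p=np.array(s['tcp_pos'][:2])-C;a=np.degrees(np.arctan2(p[1],p[0]));print('t',s['time_s'].round(2),'ang',a.round(1),'rad',np.linalg.norm(p).round(4),'F',np.round(s['contact_force'],2),'M',np.round(s['moment'],2),s['tcp_pos'].round(4))
                                                                                                 ^^^^^^^^^^^^^^^^^
AttributeError: 'float' object has no attribute 'round'
```

```bash
sed -i "s/s\['time_s'\].round(2)/s['time_s']/" h.py; python3 - <<'E'
from h import *
circ(25,5)
E
```

```text
t 5.025 ang -98.1 rad 0.0403 F [-2.36  2.51  2.96] M [ 0.87  0.56 -0.05] [ 0.5613 -0.3247  0.1658]
[[np.float64(0.5), np.float64(1.7)], [np.float64(0.3), np.float64(3.4)], [np.float64(-0.6), np.float64(4.9)], [np.float64(-2.1), np.float64(5.8)], [np.float64(-3.8), np.float64(6.0)]]
```

View pics/s1.png

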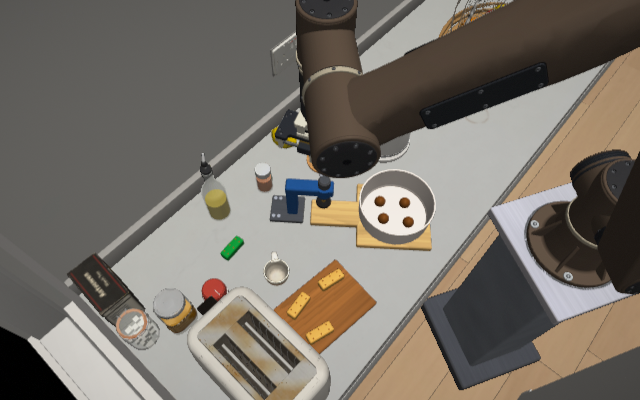

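Side view: clamp and pad (323,201) stay visible past the arm. Start cranking.

move_arm([
  [[0.5,1.7,0],[0,0,0]],
  [[0.3,3.4,0],[0,0,0]],
  [[-0.6,4.9,0],[0,0,0]],
  [[-2.1,5.8,0],[0,0,0]],
  [[-3.8,6.0,0],[0,0,0]],
])

```text
time_s: 5.65
tcp_pos: [0.5388, -0.257, 0.1659]
eef_rot: [-179.9, -0.0, -128.8]
contact_force: [6.0, -8.6, -5.3]
gripper_width: 0.0212
gripper_force: 20.0
```

```bash
cat >> h.py <<'E'
def look(n,step=25,k=5):
    d=cap('side',n);print([(round(o['score'],2),np.round(o['location'],1)) for o in pinpoint('clamp_pad_face','side')[:1]]);circ(step,k);print(r.get_state()['gripper_width'])
E
python3 -c "
from h import *
look('k1')"
```

```text
[(0.56, array([202.9, 325.4]))]
t 5.75 ang 132.4 rad 0.0394 F [2.7  0.15 2.17] M [ 0.23 -1.21 -0.02] [ 0.5405 -0.2557  0.1658]
[[np.float64(-1.6), np.float64(-0.6)], [np.float64(-2.8), np.float64(-1.8)], [np.float64(-3.4), np.float64(-3.5)], [np.float64(-3.2), np.float64(-5.2)], [np.float64(-2.3), np.float64(-6.7)]]
0.021180744116837718
```

move_arm([
  [[-1.6,-0.6,0],[0,0,0]],
  [[-2.8,-1.8,0],[0,0,0]],
  [[-3.4,-3.5,0],[0,0,0]],
  [[-3.2,-5.2,0],[0,0,0]],
  [[-2.3,-6.7,0],[0,0,0]],
])

```text
time_s: 6.38
tcp_pos: [0.6075, -0.28, 0.1658]
eef_rot: [-179.9, 0.1, -128.7]
contact_force: [-0.3, 3.5, 4.9]
gripper_width: 0.0212
gripper_force: 20.0
```

```bash
python3 - <<'E'
from h import *
look('k2')
d=cap('side')
for z in (.018,.03,.04,.05,.06):print(z,proj(d,[.567,-.2848,z]).round(1))
ims=[cv2.resize(cv2.imread(f'pics/{n}.png')[170:230,290:360],None,fx=5,fy=5,interpolation=cv2.INTER_CUBIC) for n in('s1','k2')]
cv2.imwrite('pics/pp.png',np.hstack(ims))
E
```

```text
[]
t 6.475 ang 3.4 rad 0.0406 F [ 5.36 -2.07  1.8 ] M [-0.89 -1.89 -0.04] [ 0.6075 -0.2824  0.166 ]
[[np.float64(1.5), np.float64(-0.8)], [np.float64(3.3), np.float64(-1.0)], [np.float64(4.9), np.float64(-0.4)], [np.float64(6.1), np.float64(0.9)], [np.float64(6.7), np.float64(2.5)]]
0.02113162034687074
0.018 [323.4 207.3]
0.03 [323.5 205. ]
0.04 [323.6 203. ]
0.05 [323.6 201. ]
0.06 [323.7 199. ]
```

View pics/pp.png

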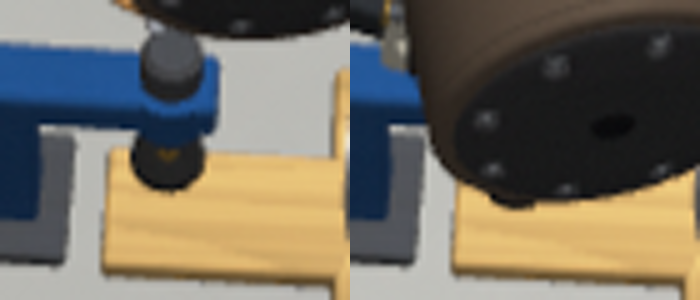

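```bash
python3 - <<'E'
from h import *
d=cap('side')
for z in (.018,.022,.026,.03,.034,.038,.042,.05):print(z,max(proj(d,[.567+.019*np.cos(t),-.2848+.019*np.sin(t),z])[1] for t in np.linspace(0,6.28,80)).round(2))
# dark-edge profile
for n in('s1','k2'):
    g=cv2.cvtColor(cv2.imread(f'pics/{n}.png'),cv2.COLOR_BGR2GRAY); print(n,g[203:215,321:326].T.tolist())
E
```

```text
0.018 213.82
0.022 213.06
0.026 212.3
0.03 211.54
0.034 210.77
0.038 209.99
0.042 209.22
0.05 207.65
s1 [[35, 34, 33, 28, 19, 151, 187, 192, 193, 191, 187, 179], [36, 35, 34, 33, 22, 120, 177, 193, 192, 191, 188, 180], [35, 35, 35, 35, 21, 117, 176, 193, 193, 191, 188, 181], [35, 35, 34, 33, 24, 91, 169, 192, 192, 192, 188, 181], [36, 35, 35, 32, 21, 155, 186, 192, 192, 192, 188, 182]]
k2 [[25, 28, 25, 24, 24, 30, 36, 24, 90, 178, 193, 186], [24, 25, 25, 24, 23, 31, 37, 25, 53, 173, 194, 187], [25, 23, 23, 25, 24, 24, 33, 26, 54, 173, 194, 187], [26, 25, 24, 24, 23, 27, 33, 25, 60, 174, 195, 188], [24, 24, 23, 25, 25, 23, 33, 26, 92, 179, 195, 188]]
```

move_arm([
  [[1.5,-0.8,0],[0,0,0]],
  [[3.3,-1.0,0],[0,0,0]],
  [[4.9,-0.4,0],[0,0,0]],
  [[4.9,-0.4,0],[0,0,0]],
])

```text
time_s: 7.08
tcp_pos: [0.5771, -0.3237, 0.166]
eef_rot: [-180.0, -0.1, -128.8]
contact_force: [-0.7, -9.3, 1.6]
gripper_width: 0.0208
gripper_force: 20.0
```

```bash
cat >> h.py <<'E'
def edge(img):
    g=cv2.cvtColor(img,cv2.COLOR_BGR2GRAY).astype(float)[200:222,321:326]
    out=[]
    for c in g.T:
        th=108;i=max(j for j in range(len(c)-1) if c[j]<th<=c[j+1] and j<18);out.append(200+i+(th-c[i])/(c[i+1]-c[i]))
    return np.round(out,2),np.mean(out).round(3)
def feel(n,step=25,k=5):
    ims=[cap('side',n)['image'] for _ in range(2)];F=[]
    for im in ims:
        try: print('edge',edge(im))
        except Exception as e: print(e)
    circ(step,k)
E
python3 - <<'E'
from h import *
for n in('s1','k1','k2'):
    try: print(edge(cv2.imread(f'pics/{n}.png')))
    except Exception as e: print(e)
feel('k3',15,5)
E
```

```text
(array([207.67, 207.88, 207.91, 208.22, 207.65]), np.float64(207.865))
(array([209.47, 209.58, 209.58, 209.56, 209.43]), np.float64(209.523))
(array([211.2 , 211.46, 211.45, 211.42, 211.18]), np.float64(211.344))
edge (array([212.52, 212.53, 212.64, 212.59, 212.25]), np.float64(212.505))
edge (array([212.52, 212.52, 212.64, 212.59, 212.25]), np.float64(212.504))
t 7.175 ang -75.2 rad 0.0402 F [-0.74 -7.62  2.47] M [-3.01  0.35  0.04] [ 0.5773 -0.3237  0.166 ]
[[np.float64(0.7), np.float64(0.7)], [np.float64(1.3), np.float64(1.6)], [np.float64(1.6), np.float64(2.6)], [np.float64(1.6), np.float64(3.7)], [np.float64(1.3), np.float64(4.7)]]
```

move_arm([
  [[0.7,0.7,0],[0,0,0]],
  [[1.3,1.6,0],[0,0,0]],
  [[1.6,2.6,0],[0,0,0]],
  [[1.6,2.6,0],[0,0,0]],
])

```text
time_s: 7.68
tcp_pos: [0.546, -0.3185, 0.1658]
eef_rot: [179.9, -0.1, -128.8]
contact_force: [-5.1, -2.8, 5.7]
gripper_width: 0.021
gripper_force: 20.0
```

```bash
python3 -c "
from h import *
feel('k4',12,5)"
```

```text
edge (array([212.9 , 213.32, 213.3 , 213.28, 212.83]), np.float64(213.124))
edge (array([212.89, 213.33, 213.31, 213.26, 212.83]), np.float64(213.126))
t 7.775 ang -121.7 rad 0.0397 F [-4.94 -3.26  7.5 ] M [-1.03  1.91 -0.  ] [ 0.5462 -0.3186  0.1658]
[[np.float64(0.0), np.float64(0.8)], [np.float64(-0.1), np.float64(1.7)], [np.float64(-0.4), np.float64(2.4)], [np.float64(-0.9), np.float64(3.1)], [np.float64(-1.5), np.float64(3.7)]]
```

move_arm([
  [[0,0.8,0],[0,0,0]],
  [[-0.1,1.7,0],[0,0,0]],
  [[-0.1,1.7,0],[0,0,0]],
])

```text
time_s: 8.15
tcp_pos: [0.5341, -0.3066, 0.1658]
eef_rot: [179.9, -0.0, -128.8]
contact_force: [-3.6, 0.0, 6.8]
gripper_width: 0.0209
gripper_force: 20.0
```

```bash
python3 -c "
from h import *
feel('k5',12,5)"
```

```text
edge (array([213.56, 213.57, 213.66, 213.53, 213.3 ]), np.float64(213.524))
edge (array([213.57, 213.57, 213.65, 213.53, 213.3 ]), np.float64(213.523))
t 8.25 ang -146.4 rad 0.0395 F [-4.09  0.79  7.55] M [0.01 1.54 0.04] [ 0.5341 -0.3066  0.1658]
[[np.float64(-0.3), np.float64(0.8)], [np.float64(-0.8), np.float64(1.5)], [np.float64(-1.4), np.float64(2.0)], [np.float64(-2.1), np.float64(2.4)], [np.float64(-2.9), np.float64(2.7)]]
```

move_arm([
  [[-0.3,0.8,0],[0,0,0]],
  [[-0.8,1.5,0],[0,0,0]],
  [[-0.8,1.5,0],[0,0,0]],
])

```text
time_s: 8.62
tcp_pos: [0.5281, -0.2904, 0.1657]
eef_rot: [180.0, 0.0, -128.7]
contact_force: [-1.5, 1.9, 7.9]
gripper_width: 0.0213
gripper_force: 20.0
```

```bash
python3 -c "
from h import *
feel('k6',12,5)"
```

```text
edge (array([213.68, 213.68, 213.86, 213.65, 213.62]), np.float64(213.698))
edge (array([213.67, 213.68, 213.86, 213.65, 213.63]), np.float64(213.697))
t 8.725 ang -171.7 rad 0.0393 F [-2.48  3.35  7.01] M [ 0.97  0.73 -0.04] [ 0.5281 -0.2905  0.1657]
[[np.float64(-0.6), np.float64(0.6)], [np.float64(-1.3), np.float64(1.0)], [np.float64(-2.1), np.float64(1.2)], [np.float64(-2.9), np.float64(1.3)], [np.float64(-3.8), np.float64(1.2)]]
```

move_arm([
  [[-0.6,0.6,0],[0,0,0]],
  [[-1.3,1.0,0],[0,0,0]],
  [[-1.3,1.0,0],[0,0,0]],
])

```text
time_s: 9.1
tcp_pos: [0.5293, -0.2739, 0.1658]
eef_rot: [-180.0, 0.1, -128.7]
contact_force: [2.8, 2.0, 5.6]
gripper_width: 0.0212
gripper_force: 20.0
```

```bash
python3 -c "
from h import *
feel('k7',12,5)"
```

```text
edge (array([213.89, 213.91, 214.31, 214.27, 213.85]), np.float64(214.049))
edge (array([213.89, 213.91, 214.32, 214.28, 213.85]), np.float64(214.052))
t 9.2 ang 164.0 rad 0.0393 F [1.7  1.99 5.9 ] M [ 0.88 -0.67  0.  ] [ 0.5293 -0.274   0.1658]
[[np.float64(-0.8), np.float64(0.3)], [np.float64(-1.6), np.float64(0.4)], [np.float64(-2.4), np.float64(0.3)], [np.float64(-3.2), np.float64(-0.0)], [np.float64(-3.9), np.float64(-0.4)]]
```

move_arm([
  [[-0.8,0.3,0],[0,0,0]],
  [[-1.6,0.4,0],[0,0,0]],
  [[-1.6,0.4,0],[0,0,0]],
])

```text
time_s: 9.57
tcp_pos: [0.5369, -0.2594, 0.1658]
eef_rot: [-179.9, 0.1, -128.7]
contact_force: [4.4, -0.7, 2.1]
gripper_width: 0.0209
gripper_force: 20.0
```

```bash
python3 -c "
from h import *
feel('k8',12,5)"
```

```text
edge (array([214.55, 214.55, 214.54, 214.51, 214.31]), np.float64(214.493))
edge (array([214.54, 214.55, 214.54, 214.51, 214.31]), np.float64(214.491))
t 9.675 ang 140.5 rad 0.0398 F [ 2.79 -2.4   2.61] M [-0.89 -1.21 -0.04] [ 0.5363 -0.2595  0.1656]
[[np.float64(-0.8), np.float64(-0.1)], [np.float64(-1.6), np.float64(-0.3)], [np.float64(-2.3), np.float64(-0.8)], [np.float64(-3.0), np.float64(-1.3)], [np.float64(-3.4), np.float64(-2.0)]]
```

move_arm([
  [[-0.8,-0.1,0],[0,0,0]],
  [[-1.6,-0.3,0],[0,0,0]],
  [[-1.6,-0.3,0],[0,0,0]],
])

```text
time_s: 10.05
tcp_pos: [0.5472, -0.2483, 0.1654]
eef_rot: [179.9, -0.0, -128.8]
contact_force: [-1.2, 2.1, 7.2]
gripper_width: 0.0212
gripper_force: 20.0
```

```bash
python3 -c "
from h import *
feel('k9',12,5)"
```

```text
edge (array([214.53, 214.55, 214.65, 214.61, 214.28]), np.float64(214.523))
edge (array([214.54, 214.55, 214.64, 214.6 , 214.29]), np.float64(214.525))
t 10.15 ang 118.5 rad 0.0416 F [0.2  2.23 6.3 ] M [ 0.83  0.05 -0.  ] [ 0.5472 -0.2483  0.1654]
[[np.float64(-0.7), np.float64(-0.5)], [np.float64(-1.3), np.float64(-1.1)], [np.float64(-1.8), np.float64(-1.8)], [np.float64(-2.2), np.float64(-2.5)], [np.float64(-2.4), np.float64(-3.3)]]
```

move_arm([
  [[-0.7,-0.5,0],[0,0,0]],
  [[-1.3,-1.1,0],[0,0,0]],
  [[-1.3,-1.1,0],[0,0,0]],
])

```text
time_s: 10.52
tcp_pos: [0.5622, -0.2415, 0.1652]
eef_rot: [179.6, 0.1, -128.8]
contact_force: [-7.7, 21.3, 16.6]
gripper_width: 0.0208
gripper_force: 20.0
```

```bash
python3 -c "
from h import *
feel('k10',12,5)
for n in('k8','k9','k10'):
    g=cv2.cvtColor(cv2.imread(f'pics/{n}.png'),cv2.COLOR_BGR2GRAY); print(n,g[211:219,318:329].tolist())"
```

```text
edge (array([214.54, 214.64, 214.64, 214.63, 214.5 ]), np.float64(214.587))
edge (array([214.53, 214.64, 214.64, 214.63, 214.5 ]), np.float64(214.589))
t 10.625 ang 96.3 rad 0.0436 F [-6.5  20.51 15.29] M [ 7.76  2.67 -0.13] [ 0.5622 -0.2415  0.1652]
[[np.float64(-0.3), np.float64(-0.9)], [np.float64(-0.7), np.float64(-1.6)], [np.float64(-0.9), np.float64(-2.5)], [np.float64(-0.9), np.float64(-3.3)], [np.float64(-0.8), np.float64(-4.1)]]
k8 [[33, 36, 35, 37, 35, 37, 37, 36, 36, 36, 37], [23, 26, 35, 37, 35, 36, 36, 37, 35, 25, 47], [119, 48, 24, 24, 25, 29, 25, 23, 36, 100, 168], [170, 154, 115, 50, 49, 51, 56, 84, 94, 168, 188], [181, 180, 169, 157, 156, 156, 158, 162, 164, 184, 184], [190, 187, 182, 182, 182, 182, 180, 179, 180, 181, 181], [196, 195, 192, 192, 192, 191, 187, 186, 185, 184, 183], [196, 196, 196, 196, 196, 197, 195, 195, 195, 193, 192]]
k9 [[35, 36, 36, 37, 37, 37, 37, 38, 35, 37, 41], [23, 27, 36, 35, 35, 37, 36, 36, 36, 28, 49], [119, 49, 23, 24, 28, 31, 29, 26, 29, 64, 136], [172, 156, 115, 50, 48, 22, 34, 85, 96, 162, 179], [183, 182, 170, 157, 157, 156, 157, 164, 166, 185, 186], [191, 190, 184, 183, 184, 183, 182, 181, 182, 183, 183], [198, 197, 194, 193, 193, 193, 189, 187, 187, 185, 184], [198, 198, 198, 198, 198, 198, 198, 197, 196, 195, 193]]
k10 [[34, 35, 35, 36, 37, 37, 37, 39, 38, 37, 40], [24, 29, 36, 36, 35, 37, 36, 39, 37, 28, 51], [119, 26, 24, 26, 30, 32, 32, 26, 22, 49, 136], [173, 153, 83, 50, 23, 22, 25, 56, 96, 162, 179], [184, 183, 163, 159, 156, 156, 156, 160, 167, 187, 187], [192, 190, 185, 185, 185, 184, 183, 182, 183, 184, 183], [199, 198, 195, 195, 195, 194, 190, 189, 188, 187, 186], [199, 199, 199, 199, 199, 199, 199, 198, 198, 196, 194]]
```

```bash
python3 - <<'E'
from h import *
d=cap('wrist','w3');s=r.get_state();print(s['contact_force'],proj(d,s['tcp_pos']),proj(d,[.567,-.2848,.16]))
i=d['image'];cv2.imwrite('pics/w3c.png',np.vstack([cv2.resize(i[200:340,200:440],None,fx=3.3,fy=3.3,interpolation=cv2.INTER_CUBIC)]))
E
```

```text
[-6.13433071 20.82819078 14.76352766] [312.17412692 258.04881707] [249.97819495 197.53664984]
```

View pics/w3c.png

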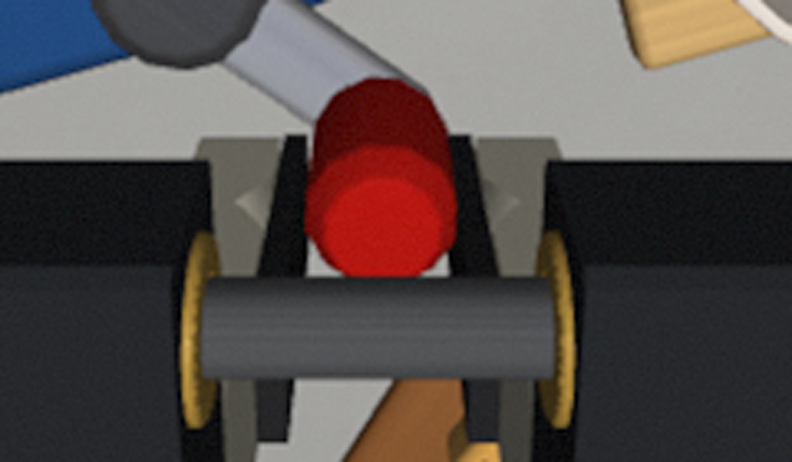

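```bash
python3 - <<'E'
from h import *
d=cap('wrist')
k=at_z(d,[200+228/3.3,200+383/3.3],.188)  # bright disc centre = top face
h=at_z(d,[200+10/3.3,200+180/3.3],.16)
print('knob',k,'hub',h);p=k[:2]-C;print(np.degrees(np.arctan2(p[1],p[0])),np.linalg.norm(p),r.get_state()['tcp_pos'])
wd([k[0],k[1],.165])
E
```

```text
knob [ 0.55705117 -0.24518148  0.188     ] hub [ 0.56714625 -0.28122897  0.16      ]
104.09638936167303 0.040848581949219226 [ 0.56222027 -0.2414785   0.1652469 ]
tool cm [0.61 0.17 0.02]
```

The knob has slid about 6 mm along the pads (command drift), so I'll release, re-centre and re-grip.

move_arm([
  [[0,0,0],[0,0,0]],
  [[0,0,0],[0,0,0]],
  [[0,0,0],[0,0,0]],
], jaw=4)

```text
time_s: 11.1
tcp_pos: [0.5637, -0.2461, 0.1649]
eef_rot: [179.9, -0.0, -128.8]
contact_force: [-0.6, -1.0, 0.1]
gripper_width: 0.0391
gripper_force: 0.0
```

```bash
python3 - <<'E'
from h import *
d=cap('wrist');s=r.get_state();print(s['tcp_pos'],s['eef_rot'],s['contact_force'])
for o in pinpoint('clamp_knob_grip','wrist')[:2]: print(round(o['score'],2),np.round(o['location']),at_z(d,o['location'],.17))
g=(d['image'][:,:,2]>150)&(d['image'][:,:,1]<60);ys,xs=np.nonzero(g[150:350,250:400]);print(ys.mean()+150,xs.mean()+250,len(ys))
k=at_z(d,[ys.mean()+150,xs.mean()+250],.186);print(k)
wd([.5585,-.2462,.165])
E
```

```text
[ 0.56381632 -0.24620437  0.16495766] [ 1.79936150e+02 -2.99845828e-02 -1.28808901e+02] [ 0.31790605 -0.17103629 -0.16808268]
0.98 [259. 322.] [ 0.55858062 -0.24480885  0.17      ]
270.63520408163265 323.94897959183675 784
[ 0.5567798  -0.24612955  0.186     ]
tool cm [0.33 0.42 0.01]
```

move_arm([
  [[0.33,0.45,0],[0,0,0]],
  [[0.33,0.45,0],[0,0,0]],
])

```text
time_s: 11.45
tcp_pos: [0.558, -0.2461, 0.1655]
eef_rot: [180.0, -0.0, -128.8]
contact_force: [0.3, 0.5, -0.4]
gripper_width: 0.0401
gripper_force: 0.0
```

move_arm([
  [[0,0,0],[0,0,0]],
  [[0,0,0],[0,0,0]],
  [[0,0,0],[0,0,0]],
], jaw=1, squeeze=40)

```text
time_s: 11.82
tcp_pos: [0.5587, -0.246, 0.1656]
eef_rot: [-180.0, 0.0, -128.8]
contact_force: [0.1, 0.0, -0.2]
gripper_width: 0.0208
gripper_force: 40.0
```

move_arm([
  [[-0.3,-0.25,0],[0,0,0]],
  [[-0.6,-0.6,0],[0,0,0]],
  [[-0.85,-0.95,0],[0,0,0]],
  [[-1.1,-1.35,0],[0,0,0]],
  [[-1.1,-1.35,0],[0,0,0]],
])

```text
time_s: 12.45
tcp_pos: [0.5768, -0.246, 0.1656]
eef_rot: [-180.0, 0.0, -128.8]
contact_force: [-1.9, -0.1, 1.7]
gripper_width: 0.0209
gripper_force: 40.0
```

```bash
cat >> h.py <<'E'
def knob():
    d=cap('wrist');g=(d['image'][:,:,2]>150)&(d['image'][:,:,1]<60);ys,xs=np.nonzero(g[150:350,250:400]);k=at_z(d,[ys.mean()+150,xs.mean()+250],.186);p=k[:2]-C
    print('knob',k,np.degrees(np.arctan2(p[1],p[0])),np.linalg.norm(p))
E
python3 -c "
from h import *
feel('k11',12,3);knob()"
```

```text
edge (array([214.54, 214.63, 214.64, 214.62, 214.49]), np.float64(214.584))
edge (array([214.54, 214.64, 214.64, 214.62, 214.49]), np.float64(214.585))
t 12.55 ang 75.8 rad 0.04 F [ 0.39 -0.92 -0.25] M [-0.49 -0.18 -0.11] [ 0.5768 -0.246   0.1656]
[[np.float64(-0.3), np.float64(-0.8)], [np.float64(-0.4), np.float64(-1.6)], [np.float64(-0.3), np.float64(-2.5)]]
knob [ 0.57434102 -0.24693603  0.186     ] 79.0276962745181 0.03856903424746801
```

move_arm([
  [[-0.3,-0.8,0],[0,0,0]],
  [[-0.4,-1.6,0],[0,0,0]],
  [[-0.4,-2.0,0],[0,0,0]],
  [[-0.4,-2.0,0],[0,0,0]],
])

```text
time_s: 13.1
tcp_pos: [0.5949, -0.2556, 0.1656]
eef_rot: [-179.9, 0.0, -128.8]
contact_force: [0.5, -0.2, 0.8]
gripper_width: 0.0204
gripper_force: 40.0
```

```bash
python3 -c "
from h import *
feel('k12',12,2);knob()"
```

```text
edge (array([214.54, 214.63, 214.63, 214.62, 214.48]), np.float64(214.581))
edge (array([214.53, 214.63, 214.64, 214.62, 214.49]), np.float64(214.582))
t 13.2 ang 46.3 rad 0.0403 F [ 1.24 -0.93 -0.3 ] M [-0.3  -0.44 -0.06] [ 0.5948 -0.2556  0.1657]
[[np.float64(0.2), np.float64(-0.8)], [np.float64(0.5), np.float64(-1.6)]]
knob [ 0.59181935 -0.25688666  0.186     ] 48.35787151610011 0.03735176322430744
```

move_arm([
  [[0,0,0],[0,0,0]],
  [[0,0,0],[0,0,0]],
  [[0,0,-2],[0,0,0]],
  [[0,0,-6],[0,0,0]],
  [[0,0,-10],[0,0,0]],
], jaw=5)

```text
time_s: 13.88
tcp_pos: [0.5937, -0.2552, 0.2664]
eef_rot: [180.0, -0.0, -128.8]
contact_force: [0.1, 0.4, 0.1]
gripper_width: 0.0495
gripper_force: 0.0
```

```bash
python3 - <<'E'
from h import *
wd([.67,-.01,.33])
E
```

```text
tool cm [-23.89   9.42  -6.37]
```

move_arm([
  [[-4,2,-6.4],[0,0,0]],
  [[-9,4,-6.4],[0,0,0]],
  [[-14,6,-6.4],[0,0,0]],
  [[-19,8,-6.4],[0,0,0]],
  [[-23.9,9.4,-6.4],[0,0,0]],
])

```text
time_s: 14.5
tcp_pos: [0.6706, -0.0082, 0.3299]
eef_rot: [-180.0, 0.0, -128.8]
contact_force: [0.8, -0.6, -0.0]
gripper_width: 0.0501
gripper_force: 0.0
```

```bash
cat >> h.py <<'E'
def bars(cam,save=None):
    d=cap(cam,save)
    for o in outline_of('bar_0_center',cam):
        cs,_=cv2.findContours(o['mask'].astype(np.uint8),cv2.RETR_EXTERNAL,cv2.CHAIN_APPROX_NONE)
        if not cs: continue
        c=max(cs,key=cv2.contourArea)[:,0,:]
        w=np.array([at_z(d,[v,u],.028)[:2] for u,v in c]).astype(np.float32)*1000
        (x,y),(a,b),t=cv2.minAreaRect(w)
        if a<b:a,b,t=b,a,t+90
        m=o['mask'];col=d['image'][m].mean(0).round()
        print(cam,round(o['score'],2),np.round([x,y],1),np.round([a,b],1),'len-ang',round((t+90)%180-90,1),col,'px',c.mean(0).round())
E
python3 - <<'E'
from h import *
cap('wrist');bars('wrist','b1');bars('side','b1s');print(r.get_state()['tcp_pos'])
E
```

```text
wrist 0.73 [613.1 -94.7] [61.  25.3] len-ang 15.0 [ 91. 170. 218.] px [305.  71.]
wrist 0.56 [ 806.  -248.6] [62.5 34.2] len-ang 34.6 [ 54. 116.  40.] px [109.  71.]
side 0.72 [ 814.8 -244.7] [63.7 30. ] len-ang 34.8 [ 63. 148.  36.] px [232. 248.]
side 0.53 [629.8 -91.5] [37.8 25.2] len-ang 27.3 [ 85. 182. 226.] px [325. 282.]
[ 0.67030981 -0.00997232  0.32926518]
```

View pics/b1.png

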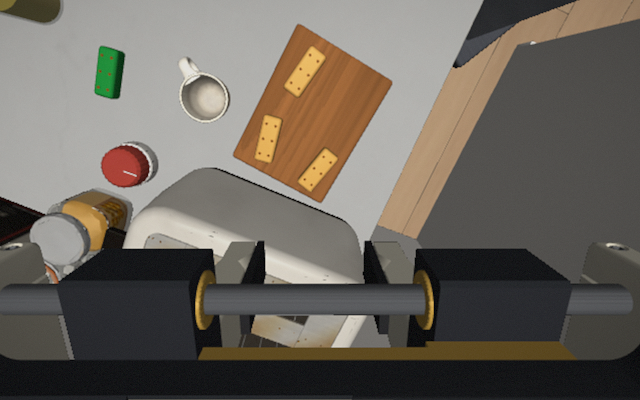

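Three bars at (305,71), (268,138), (317,170); the toaster stands just beyond the board. Get poses by colour.

```bash
cat >> h.py <<'E'
def barc(cam='wrist',zt=.034,roi=None,save=None):
    d=cap(cam,save);h=cv2.cvtColor(d['image'],cv2.COLOR_BGR2HSV)
    m=cv2.inRange(h,(14,90,170),(30,255,255));m=cv2.morphologyEx(m,cv2.MORPH_CLOSE,np.ones((5,5)))
    cs,_=cv2.findContours(m,cv2.RETR_EXTERNAL,cv2.CHAIN_APPROX_NONE)
    for c in cs:
        if cv2.contourArea(c)<150: continue
        c=c[:,0,:];w=np.array([at_z(d,[v,u],zt)[:2] for u,v in c]).astype(np.float32)*1000
        (x,y),(a,b),t=cv2.minAreaRect(w)
        if a<b:a,b,t=b,a,t+90
        if not 30<a<90: continue
        print(cam,np.round([x,y],1),np.round([a,b],1),'ang',round((t+90)%180-90,1),'px',c.mean(0).round())
E
python3 - <<'E'
from h import *
barc()
d=cap('wrist')
for p in([24,300],[80,391],[155,234],[201,321]):print('board corner',at_z(d,p,.012).round(3))
dd=cap('top','t2');barc('top')
E
```

```text
wrist [ 978.7 -131.9] [69.6 41.7] ang 80.8 px [ 89. 226.]
wrist [678.5  13. ] [59.6 22.9] ang 11.9 px [319. 174.]
wrist [704.  -60.7] [59.6 22.6] ang 35.5 px [269. 144.]
wrist [518.  54.] [56.1 16. ] ang 29.9 px [434. 123.]
wrist [627.1 -91.5] [87.7 22.7] ang 14.5 px [301.  86.]
board corner [ 0.579 -0.15   0.012]
board corner [ 0.528 -0.024  0.012]
board corner [ 0.757 -0.08   0.012]
board corner [0.704 0.049 0.012]
top [ 593.5 -527.2] [66.2 37.1] ang -45.3 px [428. 199.]
top [615.2 -94.3] [59.2 21.7] ang 14.7 px [264. 191.]
top [680.6  14.1] [59.8 22.2] ang 12.2 px [224. 167.]
top [705.8 -59.5] [59.3 21.8] ang 36.3 px [252. 157.]
```

View pics/t2.png

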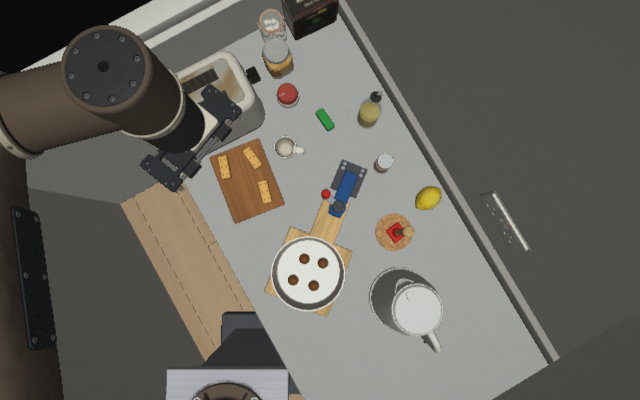

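Top view confirms three bars on the board, knob now at (326,194), toaster close by. Work out the toaster clearance.

```bash
python3 - <<'E'
from h import *
d=cap('top')
print('base line z0',at_z(d,[158,184],0).round(3),at_z(d,[128,262],0).round(3),'board edge',at_z(d,[158,212],.012).round(3),at_z(d,[139,259],.012).round(3))
w=cap('wrist');print('wrist base of toaster',at_z(w,[167,212],0).round(3),at_z(w,[210,345],0).round(3))
print('at .17',at_z(w,[167,212],.17).round(3),at_z(w,[210,345],.17).round(3))
print('top edge .17',at_z(d,[155,184],.17).round(3),at_z(d,[103,263],.17).round(3))
n=np.array([.925,.38])
s=r.get_state();print(s['joints'],rot().as_matrix().round(3))
E
```

```text
base line z0 [0.709 0.129 0.   ] [ 0.793 -0.082  0.   ] board edge [0.707 0.05  0.012] [ 0.759 -0.076  0.012]
wrist base of toaster [ 0.797 -0.088  0.   ] [0.687 0.085 0.   ]
at .17 [ 0.735 -0.083  0.17 ] [0.663 0.03  0.17 ]
top edge .17 [0.686 0.079 0.17 ] [ 0.812 -0.105  0.17 ]
[ 1.56792255e+01  1.77145704e+01  9.78649706e+00  1.11107760e-03
 -8.20492772e+01 -5.45399223e+01] [[-0.627 -0.779  0.   ]
 [-0.779  0.627  0.   ]
 [-0.    -0.    -1.   ]]
```

```bash
python3 -c "
from h import *
wd([.614,-.0945,.15])"
```

```text
tool cm [10.03 -0.85 17.99]
```

move_arm([
  [[4,-0.4,2],[0,0,0.17]],
  [[8,-0.8,6],[0,0,0.34]],
  [[10,-0.8,11],[0,0,0.5]],
  [[10,-0.8,16],[0,0,0.632]],
  [[10,-0.8,18],[0,0,0.632]],
], jaw=5.5)

```text
time_s: 15.68
tcp_pos: [0.612, -0.0941, 0.1467]
eef_rot: [179.9, -0.2, -165.2]
contact_force: [0.6, 0.7, 0.4]
gripper_width: 0.0551
gripper_force: 0.0
```

move_arm([
  [[0,0,0],[0,0,0]],
])

```text
time_s: 15.8
tcp_pos: [0.6129, -0.0937, 0.1481]
eef_rot: [180.0, -0.2, -165.0]
contact_force: [0.1, -0.6, 0.8]
gripper_width: 0.0547
gripper_force: 0.0
```

```bash
python3 - <<'E'
from h import *
barc('wrist',save='b2');s=r.get_state();print(s['tcp_pos'],s['eef_rot'])
E
```

```text
wrist [613.1 -94.9] [57.9 21.9] ang 14.9 px [311. 195.]
wrist [ 493.  -166.2] [49.  31.4] ang -22.5 px [259.  22.]
[ 0.6140772  -0.09358929  0.14971698] [-1.79984069e+02 -3.67197154e-02 -1.65012234e+02]
```

move_arm([
  [[0.1,-0.1,5],[0,0,0]],
  [[0.1,-0.1,10],[0,0,0]],
  [[0.1,-0.1,13.3],[0,0,0]],
  [[0.1,-0.1,13.3],[0,0,0]],
])

```text
time_s: 16.35
tcp_pos: [0.6132, -0.0944, 0.016]
eef_rot: [180.0, -0.1, -165.0]
contact_force: [-0.7, -0.4, 1.1]
gripper_width: 0.0552
gripper_force: 0.0
```

move_arm([
  [[0,0,0],[0,0,0]],
  [[0,0,0],[0,0,0]],
  [[0,0,0],[0,0,0]],
  [[0,0,-3],[0,0,0]],
  [[0,0,-8],[0,0,0]],
], jaw=1.5, squeeze=25)

```text
time_s: 16.98
tcp_pos: [0.6121, -0.0944, 0.0963]
eef_rot: [180.0, -0.2, -165.0]
contact_force: [0.4, 0.0, -0.5]
gripper_width: 0.0239
gripper_force: 25.0
```

```bash
python3 -c "
from h import *
s=r.get_state();print(s['gripper_width'],s['tcp_pos'])
for p in ([.405,-.185,.17],[.405,-.185,.075]): wd(p)
d=cap('side');print([(round(o['score'],2),at_z(d,o['location'],.023).round(3)) for o in pinpoint('pot_floor','side')[:2]])"
```

```text
0.023894505931837246 [ 0.61208437 -0.09438065  0.09627039]
tool cm [22.37 -3.39 -7.3 ]
tool cm [22.34 -3.4   2.2 ]
[]
```

move_arm([
  [[3,-0.5,-5],[0,0,0]],
  [[8,-1.2,-7.3],[0,0,0]],
  [[13,-2,-7.3],[0,0,0]],
  [[18,-2.8,-7.3],[0,0,0]],
  [[22.3,-3,-7.3],[0,0,0]],
])

```text
time_s: 17.7
tcp_pos: [0.404, -0.1816, 0.1699]
eef_rot: [-180.0, 0.1, -165.0]
contact_force: [-0.9, -0.5, 0.6]
gripper_width: 0.0238
gripper_force: 25.0
```

move_arm([
  [[0,0,0],[0,0,0]],
  [[0,0,4],[0,0,0]],
  [[0,0,8],[0,0,0]],
  [[0,0,10],[0,0,0]],
  [[0,0,10],[0,0,0]],
])

```text
time_s: 18.32
tcp_pos: [0.4056, -0.1809, 0.0688]
eef_rot: [180.0, -0.1, -165.0]
contact_force: [-0.3, -0.2, -0.3]
gripper_width: 0.0243
gripper_force: 25.0
```

move_arm([
  [[0,0,0],[0,0,0]],
  [[0,0,0],[0,0,0]],
  [[0,0,0],[0,0,0]],
  [[0,0,-5],[0,0,0]],
  [[0,0,-10],[0,0,0]],
], jaw=5)

```text
time_s: 18.95
tcp_pos: [0.4054, -0.181, 0.171]
eef_rot: [180.0, -0.0, -165.0]
contact_force: [1.8, -0.2, 0.5]
gripper_width: 0.0502
gripper_force: 0.0
```

```bash
python3 -c "
from h import *
s=r.get_state();print(s['gripper_width'],s['tcp_pos'])
barc('side',.045);barc('top');barc('wrist',.04)
for p in ([.7,-.064,.20],): wd(p)
cap('wrist','p1')"
```

```text
0.050199716702680156 [ 0.4053662  -0.1810086   0.17097563]
side [682.4  18.4] [59.3 23. ] ang 11.6 px [319. 331.]
side [ 416.  -201.4] [58.9 20.4] ang 39.8 px [392. 213.]
side [ 595.8 -519.9] [71.2 42.3] ang -68.7 px [285. 134.]
side [-192.1 -679.1] [66.3 61.8] ang 31.9 px [508.  34.]
top [ 593.6 -527.4] [66.1 38.6] ang -40.2 px [428. 199.]
top [680.5  14.1] [59.9 22.2] ang 12.2 px [224. 167.]
top [705.8 -59.5] [59.3 21.8] ang 36.3 px [252. 157.]
wrist [ 518. -403.] [60.1 28.4] ang -54.6 px [ 56. 236.]
wrist [ 467.  -395.8] [67.2 28.6] ang 37.3 px [ 62. 189.]
wrist [ 415.4 -202.8] [60.  19.3] ang 39.7 px [288. 188.]
wrist [ 349.2 -117.5] [40. 18.] ang 35.9 px [401. 144.]
wrist [ 302.3 -235. ] [48.6 20. ] ang -79.5 px [281.  49.]
tool cm [-31.29   3.73  -2.54]
```

View pics/p1.png

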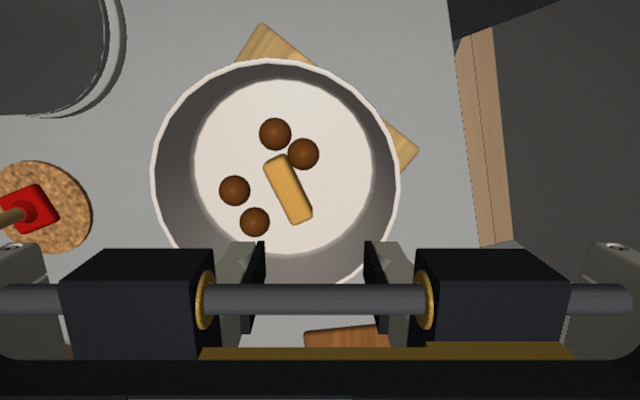

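Bar A lies on the pot floor between the nuts (288,190). Next bar B.

move_arm([
  [[-5,0.6,-3],[0,0,0]],
  [[-11,1.3,-3],[0,0,-0.1]],
  [[-17,2,-3],[0,0,-0.2]],
  [[-23,2.7,-3],[0,0,-0.3]],
  [[-28,3.3,-3],[0,0,-0.367]],
], jaw=5.5)

```text
time_s: 19.77
tcp_pos: [0.6689, -0.0757, 0.1974]
eef_rot: [179.9, -0.1, -143.8]
contact_force: [-0.1, -0.7, 0.3]
gripper_width: 0.0549
gripper_force: 0.0
```

```bash
python3 -c "
from h import *
barc('top');wd([.6985,-.0647,.13],[.6985,-.0647,.016]);print(r.get_state()['eef_rot'])"
```

```text
top [ 593.6 -527.4] [66.1 38.6] ang -40.2 px [428. 199.]
tool cm [-2.58 -0.75  6.61]
tool cm [-2.61 -0.75 18.01]
[ 1.79983111e+02 -1.24587497e-01 -1.43541688e+02]
```

move_arm([
  [[-1.5,-0.4,2],[0,0,0]],
  [[-2.6,-0.75,6.6],[0,0,0]],
  [[-2.6,-0.75,6.6],[0,0,0]],
])

```text
time_s: 20.2
tcp_pos: [0.6896, -0.0676, 0.1276]
eef_rot: [179.7, -0.5, -144.0]
contact_force: [-0.3, 0.5, 0.0]
gripper_width: 0.0548
gripper_force: 0.0
```

```bash
python3 -c "
from h import *
barc('wrist');barc('side');s=r.get_state();print(s['tcp_pos'],s['eef_rot']);wd([.6985,-.0647,.016])"
```

```text
wrist [664.5   9.4] [30.4 22.4] ang 11.9 px [410. 233.]
wrist [703.8 -60.8] [58.6 22.2] ang 35.8 px [308. 222.]
side [ 966.7 -122.1] [64.  30.4] ang 28.6 px [179. 314.]
side [ 412.3 -206. ] [60.6 21.1] ang 39.8 px [392. 213.]
side [ 822.5 -391.2] [50.3 49.5] ang -65.1 px [215. 198.]
side [ 487.4 -415.7] [87.  32.3] ang 82.5 px [335. 156.]
side [ 595.5 -535.6] [61.3 45.4] ang -18.3 px [283. 133.]
[ 0.69236185 -0.06792284  0.13311987] [ 1.79970589e+02 -1.12783842e-01 -1.43991543e+02]
tool cm [-0.71 -0.11 11.71]
```

move_arm([
  [[-0.5,-0.1,4],[0,0,0]],
  [[-0.5,-0.1,8],[0,0,0]],
  [[-0.5,-0.1,11.6],[0,0,0]],
  [[-0.5,-0.1,11.6],[0,0,0]],
])

```text
time_s: 20.8
tcp_pos: [0.6963, -0.0658, 0.0168]
eef_rot: [179.9, -0.2, -144.0]
contact_force: [0.4, 0.3, 0.4]
gripper_width: 0.0552
gripper_force: 0.0
```

move_arm([
  [[0,0,0],[0,0,0]],
  [[0,0,0],[0,0,0]],
  [[0,0,0],[0,0,0]],
  [[0,0,-3],[0,0,0]],
  [[0,0,-8],[0,0,0]],
], jaw=1.5, squeeze=25)

```text
time_s: 21.42
tcp_pos: [0.6964, -0.0654, 0.097]
eef_rot: [179.9, -0.2, -144.0]
contact_force: [1.8, 0.2, 0.7]
gripper_width: 0.0242
gripper_force: 25.0
```

```bash
python3 -c "
from h import *
s=r.get_state();print(s['gripper_width'],s['tcp_pos'])
wd([.395,-.235,.18])"
```

```text
0.024220679323152573 [ 0.69643517 -0.06537295  0.09697942]
tool cm [34.38  4.02 -8.19]
```

move_arm([
  [[3,0.3,-6],[0,0,0]],
  [[9,1,-8.2],[0,0,0]],
  [[15,1.7,-8.2],[0,0,0]],
  [[21,2.4,-8.2],[0,0,0]],
  [[27,3.1,-8.2],[0,0,0]],
])

```text
time_s: 22.05
tcp_pos: [0.4594, -0.1998, 0.1804]
eef_rot: [-179.9, 0.1, -144.0]
contact_force: [-0.1, -0.4, -0.1]
gripper_width: 0.0242
gripper_force: 25.0
```

move_arm([
  [[4,0.5,0],[0,0,0]],
  [[7.3,0.9,1],[0,0,0]],
  [[7.3,0.9,5],[0,0,0]],
  [[7.3,0.9,10],[0,0,0]],
  [[7.3,0.9,10.5],[0,0,0]],
])

```text
time_s: 22.68
tcp_pos: [0.3945, -0.2344, 0.0728]
eef_rot: [179.8, -0.2, -144.0]
contact_force: [0.2, 0.3, 0.2]
gripper_width: 0.0246
gripper_force: 25.0
```

move_arm([
  [[0,0,0],[0,0,0]],
  [[0,0,0],[0,0,0]],
  [[0,0,0],[0,0,0]],
  [[0,0,-5],[0,0,0]],
  [[0,0,-11],[0,0,0]],
], jaw=5)

```text
time_s: 23.3
tcp_pos: [0.3962, -0.2345, 0.186]
eef_rot: [179.9, -0.1, -144.0]
contact_force: [1.7, -0.4, 0.4]
gripper_width: 0.0497
gripper_force: 0.0
```

```bash
python3 -c "
from h import *
s=r.get_state();print(s['gripper_width'],s['tcp_pos'])
barc('top');barc('wrist',.04,save='p2')
wd([.673,.0117,.20])"
```

```text
0.04971584739339565 [ 0.39618638 -0.23453829  0.18597401]
top [ 593.2 -528. ] [66.1 40. ] ang -40.2 px [428. 199.]
top [680.5  14.1] [59.9 22.2] ang 12.2 px [224. 167.]
wrist [ 513.5 -279.2] [48. 31.] ang -22.0 px [211. 243.]
wrist [ 415.3 -201.3] [59.8 18.5] ang 39.5 px [334. 215.]
wrist [ 519.4 -412.5] [60.1 27.6] ang -56.4 px [ 91. 174.]
wrist [ 409.6 -237.5] [63.2  9.1] ang 38.9 px [307. 188.]
wrist [ 429.7 -313.8] [37.3  6.6] ang -19.7 px [227. 160.]
wrist [ 307.  -246.7] [57.6 28. ] ang -66.9 px [366.  98.]
tool cm [-36.6    3.94  -0.59]
```

move_arm([
  [[-6,0.6,-1.5],[0,0,0]],
  [[-12,1.3,-1.5],[0,0,0.1]],
  [[-18,2,-1.5],[0,0,0.2]],
  [[-24,2.7,-1.5],[0,0,0.32]],
  [[-30,3.4,-1.5],[0,0,0.419]],
], jaw=5.5)

```text
time_s: 24.02
tcp_pos: [0.621, -0.0291, 0.2007]
eef_rot: [-180.0, 0.1, -168.2]
contact_force: [0.7, -0.7, 0.5]
gripper_width: 0.0551
gripper_force: 0.0
```

move_arm([
  [[0,0,0],[0,0,0]],
])

```text
time_s: 24.15
tcp_pos: [0.6219, -0.0279, 0.1991]
eef_rot: [-180.0, 0.0, -167.9]
contact_force: [-1.6, -0.5, 0.4]
gripper_width: 0.0548
gripper_force: 0.0
```

```bash
python3 -c "
from h import *
barc('wrist');s=r.get_state();print(s['tcp_pos'],s['eef_rot']);wd([.672,.012,.13])"
```

```text
wrist [677.7  13. ] [59.2 22.2] ang 11.8 px [341. 241.]
[ 0.6203768  -0.02917937  0.19922727] [ 1.79998422e+02 -2.73378048e-02 -1.67855831e+02]
tool cm [-5.92  2.94  6.92]
```

move_arm([
  [[-3,1.5,2],[0,0,0]],
  [[-5.8,2.9,7],[0,0,0]],
  [[-5.8,2.9,12],[0,0,0]],
  [[-5.8,2.9,12],[0,0,0]],
])

```text
time_s: 24.7
tcp_pos: [0.6668, 0.0085, 0.0762]
eef_rot: [180.0, -0.4, -168.0]
contact_force: [-0.1, 0.3, -0.5]
gripper_width: 0.0552
gripper_force: 0.0
```

```bash
python3 -c "
from h import *
barc('wrist');s=r.get_state();print(s['tcp_pos'],s['eef_rot']);wd([.672,.012,.016])"
```

```text
wrist [676.3  13. ] [56.  22.7] ang 11.8 px [317. 242.]
wrist [635.5 -78.9] [43.  5.] ang 20.6 px [177. 149.]
wrist [584.5  96.8] [45.1 16.4] ang 29.6 px [492. 131.]
[0.66900166 0.00867543 0.07939989] [-1.79963264e+02 -1.64674001e-01 -1.67980105e+02]
tool cm [-0.38  0.27  6.34]
```

move_arm([
  [[-0.2,0.25,3],[0,0,0]],
  [[-0.2,0.25,6.3],[0,0,0]],
  [[-0.2,0.25,6.3],[0,0,0]],
])

```text
time_s: 25.12
tcp_pos: [0.6713, 0.012, 0.0176]
eef_rot: [-180.0, -0.0, -168.0]
contact_force: [-0.5, 0.3, 0.6]
gripper_width: 0.0548
gripper_force: 0.0
```

move_arm([
  [[0,0,0],[0,0,0]],
  [[0,0,0],[0,0,0]],
  [[0,0,0],[0,0,0]],
  [[0,0,-3],[0,0,0]],
  [[0,0,-8],[0,0,0]],
], jaw=1.5, squeeze=25)

```text
time_s: 25.75
tcp_pos: [0.6702, 0.0123, 0.0959]
eef_rot: [-180.0, -0.2, -168.0]
contact_force: [0.4, -0.3, -0.7]
gripper_width: 0.0247
gripper_force: 25.0
```

```bash
python3 -c "
from h import *
s=r.get_state();print(s['gripper_width'],s['tcp_pos'])
wd([.39,-.18,.18])"
```

```text
0.024662651248310564 [0.67022679 0.01227786 0.09589237]
tool cm [ 31.45 -12.97  -8.28]
```

move_arm([
  [[4,-1.5,-6],[0,0,0]],
  [[9.5,-3.8,-8.3],[0,0,0]],
  [[15,-6.1,-8.3],[0,0,0]],
  [[20.5,-8.4,-8.3],[0,0,0]],
  [[26,-10.6,-8.3],[0,0,0]],
])

```text
time_s: 26.38
tcp_pos: [0.4385, -0.1456, 0.1802]
eef_rot: [-180.0, 0.1, -168.0]
contact_force: [1.4, -1.5, -0.5]
gripper_width: 0.0242
gripper_force: 25.0
```

move_arm([
  [[3.5,-1.2,0],[0,0,0]],
  [[5.4,-1.9,1],[0,0,0]],
  [[5.4,-1.9,5],[0,0,0]],
  [[5.4,-1.9,10],[0,0,0]],
  [[5.4,-1.9,10.2],[0,0,0]],
])

```text
time_s: 27.0
tcp_pos: [0.3889, -0.1744, 0.075]
eef_rot: [179.9, -0.4, -168.0]
contact_force: [0.2, -0.1, -0.4]
gripper_width: 0.0247
gripper_force: 25.0
```

move_arm([
  [[0,0,0],[0,0,0]],
  [[0,0,0],[0,0,0]],
  [[0,0,0],[0,0,0]],
  [[0,0,-5],[0,0,0]],
  [[0,0,-11],[0,0,0]],
], jaw=5)

```text
time_s: 27.62
tcp_pos: [0.3906, -0.1745, 0.189]
eef_rot: [180.0, -0.1, -168.0]
contact_force: [2.1, 0.3, 0.3]
gripper_width: 0.0503
gripper_force: 0.0
```

```bash
python3 - <<'E'
from h import *
s=r.get_state();print(s['gripper_width'],s['tcp_pos'],s['eef_rot'],s['joints'])
d=cap('side','p3s');cap('wrist','p3')
print([(round(o['score'],2),at_z(d,o['location'],.151).round(4)) for o in pinpoint('stirrer_grip','side')[:2]])
print([(round(o['score'],2),at_z(d,o['location'],.006).round(4)) for o in pinpoint('stirrer_foot','side')[:2]])
a=cv2.imread('pics/p3.png');b=cv2.resize(d['image'][100:260,240:460],(640,465))
cv2.imwrite('pics/p3b.png',cv2.resize(np.vstack([a[:260],b]),(520,589)))
wd([.46,-.36,.30])
E
```

```text
0.050288831189282956 [ 0.39060342 -0.17451627  0.18901884] [ 1.79986653e+02 -8.32635272e-02 -1.67972046e+02] [ 2.56222627e+00 -1.69372067e+00 -3.18764839e+01  6.10391573e-04
 -5.99015616e+01 -8.05345883e+01]
[(0.7, array([ 0.504 , -0.4445,  0.151 ]))]
[(0.69, array([ 0.5074, -0.4366,  0.006 ]))]
tool cm [ -2.82 -19.57 -11.03]
```

View pics/p3b.png

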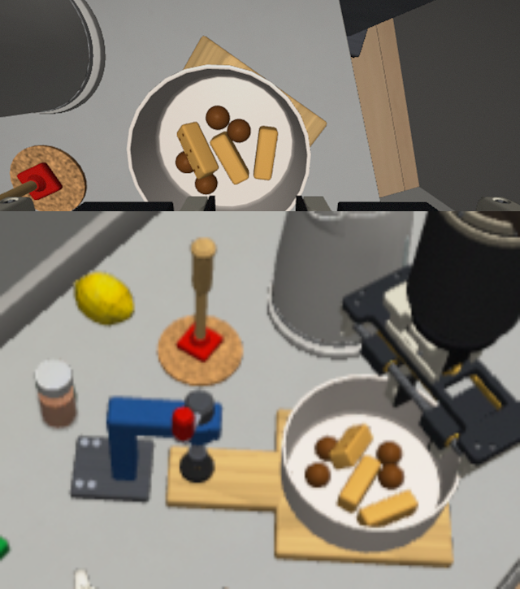

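All three bars are in the pot with the four nuts; clamp and stirrer stand undisturbed. Now to the stirrer, passing above the kettle.

```bash
python3 - <<'E'
from h import *
wd([.506,-.442,.30])
d=cap('side');s=cv2.imread('pics/p3s.png')
# free floor map
K=np.array([.402,-.208]);h=cv2.cvtColor(s,cv2.COLOR_BGR2HSV)
N=200;M=np.zeros((N,N),np.uint8)
for i in range(N):
  for j in range(N):
    x=K+np.array([i-100,j-100])*.001
    if np.hypot(i-100,j-100)<78:
        u,v=proj(d,[x[0],x[1],.023]).round().astype(int); c=h[v,u]; M[i,j]=255 if (c[1]<60 and c[2]>150) else 0
D=cv2.distanceTransform(M,cv2.DIST_L2,5)
for _ in range(4):
    i,j=np.unravel_index(D.argmax(),D.shape);print(D.max(),(K+np.array([i-100,j-100])*.001).round(3));cv2.circle(D,(int(j),int(i)),20,0,-1)
cv2.imwrite('pics/floor.png',M)
E
```

```text
tool cm [ -5.61 -28.55 -11.01]
18.393799 [ 0.345 -0.193]
16.0 [ 0.341 -0.213]
14.581398 [ 0.455 -0.201]
13.784498 [ 0.348 -0.173]
```

move_arm([
  [[0,0,-4],[0,0,0]],
  [[0,0,-9],[0,0,0]],
  [[0,0,-11],[0,0,0]],
], jaw=6)

```text
time_s: 28.25
tcp_pos: [0.3917, -0.1747, 0.2992]
eef_rot: [-180.0, 0.1, -168.0]
contact_force: [1.0, 0.2, -0.7]
gripper_width: 0.0599
gripper_force: 0.0
```

move_arm([
  [[-1.1,-5.7,0],[0,0,0]],
  [[-2.2,-11.4,0],[0,0,0]],
  [[-3.4,-17.1,0],[0,0,0]],
  [[-4.5,-22.8,0],[0,0,0]],
  [[-5.6,-28.5,0],[0,0,0]],
])

```text
time_s: 28.88
tcp_pos: [0.5056, -0.4433, 0.2956]
eef_rot: [179.9, -0.1, -168.0]
contact_force: [1.0, 0.3, 1.4]
gripper_width: 0.0598
gripper_force: 0.0
```

move_arm([
  [[0,0,0],[0,0,0]],
  [[0,0,0],[0,0,0]],
])

```text
time_s: 29.12
tcp_pos: [0.5049, -0.4415, 0.2954]
eef_rot: [179.9, -0.2, -168.0]
contact_force: [-0.2, 0.4, -0.4]
gripper_width: 0.0596
gripper_force: 0.0
```

```bash
python3 - <<'E'
from h import *
d=cap('wrist','st1');s=r.get_state();print(s['tcp_pos'],s['eef_rot'])
for k,z in (('stirrer_grip',.151),('stirrer_foot',.006),('coaster',.006)):
    print(k,[(round(o['score'],2),np.round(o['location']),at_z(d,o['location'],z).round(4)) for o in pinpoint(k,'wrist')[:2]])
E
```

```text
[ 0.50498519 -0.4410891   0.29647049] [ 1.79924575e+02 -8.35612912e-02 -1.67978608e+02]
stirrer_grip [(0.85, array([186., 307.]), array([ 0.5049, -0.4466,  0.151 ])), (0.29, array([161., 309.]), array([ 0.4814, -0.4504,  0.151 ]))]
stirrer_foot [(0.71, array([158., 312.]), array([ 0.5038, -0.4434,  0.006 ]))]
coaster [(0.93, array([162., 311.]), array([ 0.5086, -0.4439,  0.006 ])), (0.41, array([227., 421.]), array([ 0.5674, -0.273 ,  0.006 ]))]
```

View pics/st1.png

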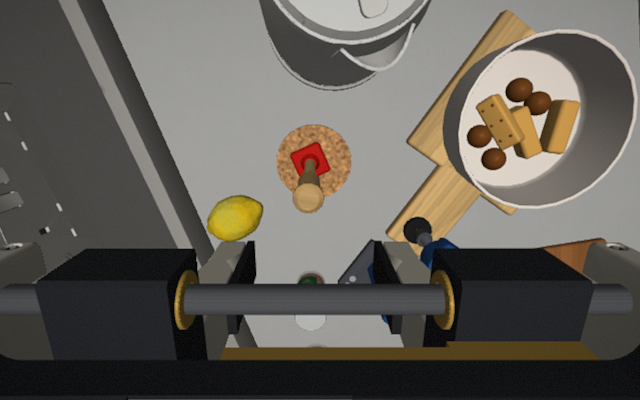

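move_arm([
  [[0,-0.3,4],[0,0,0]],
  [[0,-0.3,8],[0,0,0]],
  [[0,-0.3,9.5],[0,0,0]],
  [[0,-0.3,9.5],[0,0,0]],
])

```text
time_s: 29.82
tcp_pos: [0.506, -0.4442, 0.2028]
eef_rot: [180.0, -0.0, -167.9]
contact_force: [0.1, 0.2, -0.1]
gripper_width: 0.0601
gripper_force: 0.0
```

```bash
python3 - <<'E'
from h import *
d=cap('wrist','st2');s=r.get_state();print(s['tcp_pos'])
for k,z in (('stirrer_grip',.151),('stirrer_foot',.006),('coaster',.006)):
    print(k,[(round(o['score'],2),np.round(o['location']),at_z(d,o['location'],z).round(4)) for o in pinpoint(k,'wrist')[:2]])
wd([s['tcp_pos'][0],s['tcp_pos'][1],.132])
print(proj(d,[.505,-.444,.184]))
g=cv2.cvtColor(d['image'],cv2.COLOR_BGR2HSV);m=cv2.inRange(g,(10,70,90),(25,255,255))[180:290,250:380];ys,xs=np.nonzero(m);print(ys.min()+180,ys.max()+180,xs.min()+250,xs.max()+250)
E
```

```text
[ 0.50656744 -0.44469485  0.20401181]
stirrer_grip [(0.68, array([224., 307.]), array([ 0.5071, -0.4481,  0.151 ]))]
stirrer_foot [(0.57, array([177., 314.]), array([ 0.5087, -0.4431,  0.006 ]))]
coaster []
tool cm [0.04 0.05 7.26]
[313.2243291  242.49183103]
180 263 250 362
```

move_arm([
  [[0,0,3.5],[0,0,0]],
  [[0,0,7.1],[0,0,0]],
  [[0,0,7.1],[0,0,0]],
])

```text
time_s: 30.4
tcp_pos: [0.5049, -0.4438, 0.1298]
eef_rot: [179.8, -0.2, -168.0]
contact_force: [-0.3, -0.8, 0.9]
gripper_width: 0.0599
gripper_force: 0.0
```

move_arm([
  [[0,0,0],[0,0,0]],
  [[0,0,0],[0,0,0]],
  [[0,0,0],[0,0,0]],
  [[0,0,0],[0,0,0]],
], jaw=1, squeeze=50)

```text
time_s: 30.9
tcp_pos: [0.5063, -0.4447, 0.1323]
eef_rot: [-180.0, 0.0, -168.0]
contact_force: [-0.5, -1.2, 2.1]
gripper_width: 0.0257
gripper_force: 16.9
```

```bash
python3 - <<'E'
from h import *
s=r.get_state();print(s['tcp_pos'],s['eef_rot'],s['gripper_width'],s['contact_force'])
wd([.44,-.30,.29])
E
```

```text
[ 0.50630858 -0.44470662  0.1322989 ] [-1.79958611e+02  4.45096871e-02 -1.67975923e+02] 0.025658534811134438 [-0.45830663 -1.21113319  2.13113411]
tool cm [  3.46  15.52 -15.78]
```

move_arm([
  [[0,0,0],[0,0,0]],
  [[0,0,0],[0,0,0]],
  [[0,0,0],[0,0,0]],
])

```text
time_s: 31.28
tcp_pos: [0.5065, -0.4449, 0.1322]
eef_rot: [-179.9, 0.0, -168.0]
contact_force: [0.4, -1.9, 5.2]
gripper_width: 0.0241
gripper_force: 50.0
```

move_arm([
  [[0,0,-3],[0,0,0]],
  [[0,0,-7],[0,0,0]],
  [[0,0,-12],[0,0,0]],
  [[0,0,-16],[0,0,0]],
  [[0,0,-16],[0,0,0]],
])

```text
time_s: 31.9
tcp_pos: [0.507, -0.4451, 0.2949]
eef_rot: [-179.8, 0.2, -168.0]
contact_force: [0.3, 0.1, -2.4]
gripper_width: 0.0236
gripper_force: 50.0
```

```bash
python3 - <<'E'
from h import *
s=r.get_state();print(s['tcp_pos'],s['eef_rot'],s['gripper_width'],s['contact_force'],s['gripper_force'])
d=cap('side','lift')
for k,z in (('stirrer_grip',.311),('stirrer_foot',.166)):
    print(k,[(round(o['score'],2),np.round(o['location']),at_z(d,o['location'],z).round(4)) for o in pinpoint(k,'side')[:2]])
wd([.36,-.197,.29])
E
```

```text
[ 0.50700974 -0.4451209   0.29488753] [-179.80599244    0.22350716 -167.97030605] 0.023612139538610088 [ 0.32063037  0.1113404  -2.4144583 ] 49.99975342943799
stirrer_grip [(0.93, array([ 77., 329.]), array([ 0.5072, -0.44  ,  0.311 ])), (0.52, array([211., 374.]), array([ 0.5401, -0.0943,  0.311 ]))]
stirrer_foot [(0.55, array([121., 324.]), array([ 0.5151, -0.4365,  0.166 ]))]
tool cm [ 9.09 27.17  0.05]
```

View pics/lift.png

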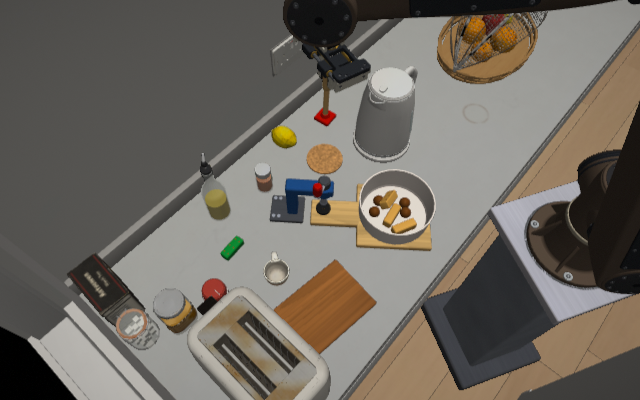

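Stirrer hangs upright in the gripper (foot at (325,117)), the board is empty, the pot holds everything. Carry it over the pot.

move_arm([
  [[1.8,5.4,0],[0,0,-0.1]],
  [[3.6,10.8,0],[0,0,-0.25]],
  [[5.5,16.3,0],[0,0,-0.4]],
  [[7.3,21.8,0],[0,0,-0.55]],
  [[9.0,27,0],[0,0,-0.684]],
])

```text
time_s: 32.67
tcp_pos: [0.3598, -0.1978, 0.2898]
eef_rot: [179.8, -0.1, -128.6]
contact_force: [1.0, 2.1, -1.1]
gripper_width: 0.0237
gripper_force: 50.0
```

move_arm([
  [[0,0,0],[0,0,0]],
  [[0,0,4],[0,0,0]],
  [[0,0,7],[0,0,0]],
  [[0,0,7],[0,0,0]],
])

```text
time_s: 33.17
tcp_pos: [0.3599, -0.1992, 0.2189]
eef_rot: [179.7, -0.2, -128.9]
contact_force: [1.2, 0.4, -0.3]
gripper_width: 0.024
gripper_force: 50.0
```

```bash
python3 - <<'E'
from h import *
s=r.get_state();print(s['tcp_pos'],s['eef_rot'],s['gripper_width'],s['contact_force'],s['joints'])
d=cap('side','pot1');w=cap('wrist','pot1w')
for c,dd in(('side',d),('wrist',w)):
  for k,z in (('stirrer_grip',.245),('stirrer_foot',.10)):
    print(c,k,[(round(o['score'],2),np.round(o['location']),at_z(dd,o['location'],z).round(4)) for o in pinpoint(k,c)[:1]])
b=cv2.resize(d['image'][60:260,300:500],(480,480))
a=cv2.resize(w['image'],None,fx=.75,fy=.75)[:,:300+20]
cv2.imwrite('pics/pot1b.png',np.hstack([b,cv2.copyMakeBorder(a,0,180,0,0,0)]))
E
```

```text
[ 0.3598725  -0.19924107  0.21891215] [ 179.67970041   -0.20631267 -128.85498008] 0.024015093317497696 [ 1.19716623  0.41874113 -0.26359166] [-1.21159401e+00 -4.87414002e+00 -3.05916515e+01 -3.56928764e-02
 -6.46621185e+01 -3.76285809e+01]
side stirrer_grip [(0.64, array([165., 432.]), array([ 0.3582, -0.1906,  0.245 ]))]
side stirrer_foot [(0.76, array([199., 415.]), array([ 0.3679, -0.1925,  0.1   ]))]
wrist stirrer_grip [(0.74, array([281., 312.]), array([ 0.3604, -0.2003,  0.245 ]))]
wrist stirrer_foot [(0.79, array([191., 313.]), array([ 0.3594, -0.2015,  0.1   ]))]
```

View pics/pot1b.png

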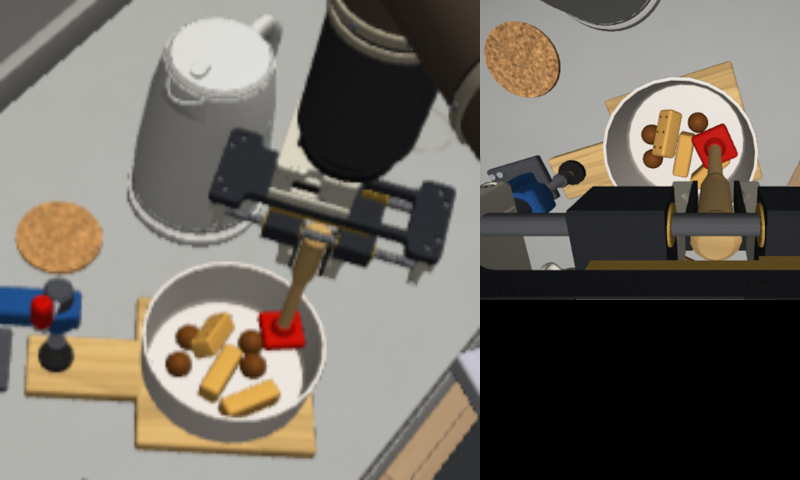

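Foot over the free near side of the pot, wholly inside the rim. Lower in steps.

move_arm([
  [[0,0,2],[0,0,0]],
  [[0,0,4],[0,0,0]],
  [[0,0,5.2],[0,0,0]],
  [[0,0,5.9],[0,0,0]],
  [[0,0,5.9],[0,0,0]],
])

```text
time_s: 34.1
tcp_pos: [0.3712, -0.2026, 0.1722]
eef_rot: [-178.8, 0.3, -128.5]
contact_force: [-4.1, -0.7, 54.1]
gripper_width: 0.0228
gripper_force: 50.0
```

```bash
cat >> h.py <<'E'
P=np.array([.402,-.208])
def st(a0,da,n,rad,z=None):
    # commanded start assumed = measured; print shifts
    s=r.get_state();Q=R.from_euler('xyz',[180,0,-128.8],degrees=True);print(s['time_s'],s['tcp_pos'],s['contact_force'].round(1),s['gripper_width'],s['eef_rot'])
    p=s['tcp_pos'][:2]-P;print('rad',np.linalg.norm(p),'ang',np.degrees(np.arctan2(p[1],p[0])))
    for i in range(1,n+1):
        t=np.radians(a0+da*i);q=P+rad*np.array([np.cos(t),np.sin(t)])
        print(i,a0+da*i,np.round(Q.inv().apply(np.r_[q-s['tcp_pos'][:2],0])[:2]*100,1))
E
python3 -c "
from h import *
st(168,30,12,.036)"
```

```text
34.1 [ 0.37122021 -0.20259191  0.17218361] [-4.1 -0.7 54.1] 0.022831768084012834 [-178.83686191    0.3063184  -128.50426637]
rad 0.03125128781733711 ang 170.0346947687432
1 198 [ 1.5 -0.8]
2 228 [ 2.1 -2.5]
3 258 [ 1.7 -4.4]
4 288 [ 0.5 -5.8]
5 318 [-1.3 -6.3]
6 348 [-3.1 -6. ]
7 378 [-4.5 -4.7]
8 408 [-5.1 -2.9]
9 438 [-4.7 -1.1]
10 468 [-3.5  0.3]
11 498 [-1.7  0.9]
12 528 [0.1 0.5]
```

move_arm([
  [[0,0,-2],[0,0,0]],
  [[0,0,-3],[0,0,0]],
  [[0,0,-3],[0,0,0]],
])

```text
time_s: 34.48
tcp_pos: [0.3622, -0.1992, 0.193]
eef_rot: [-179.9, 0.1, -128.8]
contact_force: [0.1, -0.1, -1.3]
gripper_width: 0.0235
gripper_force: 50.0
```

```bash
python3 - <<'E'
from h import *
s=r.get_state();print(s['tcp_pos'],s['eef_rot'],s['gripper_width'],s['contact_force'],s['joints'])
d=cap('side','pot2');w=cap('wrist','pot2w')
for c,dd in(('side',d),('wrist',w)):
  for k,z in (('stirrer_grip',.216),('stirrer_foot',.07)):
    print(c,k,[(round(o['score'],2),np.round(o['location']),at_z(dd,o['location'],z).round(4)) for o in pinpoint(k,c)[:1]])
b=cv2.resize(d['image'][60:260,300:500],(480,480))
a=w['image'][60:360,200:520]
cv2.imwrite('pics/pot2b.png',np.hstack([b,cv2.copyMakeBorder(a,0,180,0,0,0)]))
E
```

```text
[ 0.36222065 -0.19922708  0.1930463 ] [-1.79931978e+02  5.33415948e-02 -1.28792333e+02] 0.023496216746927083 [ 0.08610415 -0.1423739  -1.2608627 ] [-1.16908606e+00 -3.61719313e+00 -3.30922984e+01 -8.31640633e-04
 -6.04384550e+01 -3.76228686e+01]
side stirrer_grip [(0.91, array([171., 428.]), array([ 0.3618, -0.1938,  0.216 ]))]
side stirrer_foot [(0.88, array([205., 414.]), array([ 0.3656, -0.1928,  0.07  ]))]
wrist stirrer_grip [(0.63, array([284., 312.]), array([ 0.3621, -0.1986,  0.216 ]))]
wrist stirrer_foot [(0.9, array([199., 315.]), array([ 0.3635, -0.1936,  0.07  ]))]
```

View pics/pot2b.png

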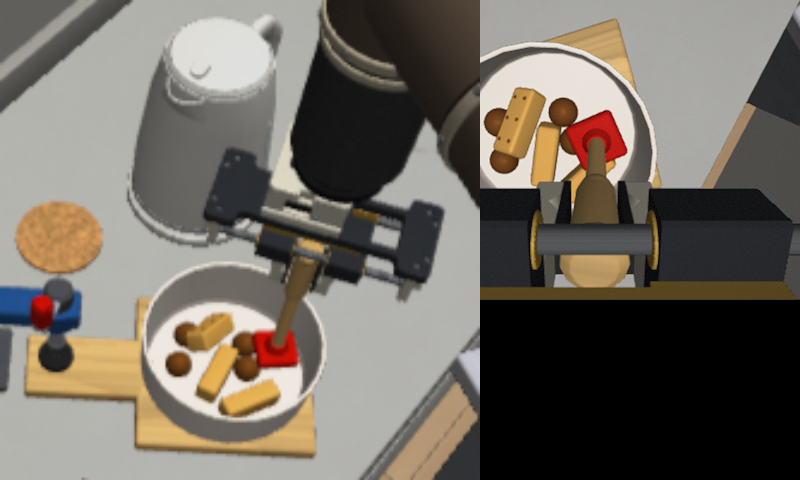

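```bash
python3 - <<'E'
from h import *
d=cap('side');s=d['image'];h=cv2.cvtColor(s,cv2.COLOR_BGR2HSV)
m=cv2.inRange(h,(3,100,40),(13,255,150))
n,l,st_,c=cv2.connectedComponentsWithStats(m)
for i in range(1,n):
    if st_[i,4]>25 and 350<c[i][0]<440 and 180<c[i][1]<240: print('nut',st_[i,4],(at_z(d,c[i][::-1],.037)[:2]-P).round(3))
M=np.zeros((200,200),np.uint8)
for i in range(200):
  for j in range(200):
    if np.hypot(i-100,j-100)<80:
        u,v=proj(d,[P[0]+(i-100)*.001,P[1]+(j-100)*.001,.023]).round().astype(int);c=h[v,u];M[i,j]=255 if (c[1]<60 and c[2]>140) or (c[0]<4 or c[0]>170) and c[1]>150 else 0
D=cv2.distanceTransform(M,cv2.DIST_L2,5)
for _ in range(5):
    i,j=np.unravel_index(D.argmax(),D.shape);print(D.max().round(1),i-100,j-100);cv2.circle(D,(int(j),int(i)),15,0,-1)
v=cv2.resize(np.rot90(cv2.resize(M,None,fx=2,fy=2),2),None,fx=1,fy=1);cv2.imwrite('pics/fl.png',v)
E
```

```text
14.6 -55 31
14.2 -51 5
14.2 -42 -50
14.2 55 6
10.6 -49 50
```

View pics/fl.png

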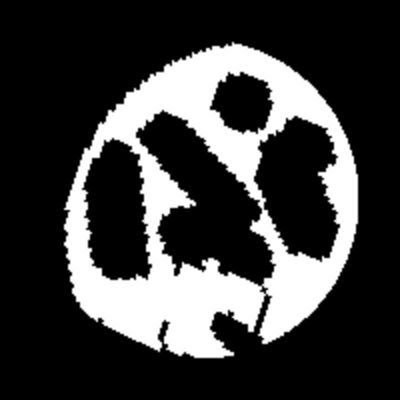

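The map (up=+x) shows a free near strip; the foot had landed on the flank of a nut. Shift about 9 mm nearer and lower gently.

move_arm([
  [[0.7,0.6,0],[0,0,0]],
  [[0.7,0.6,1],[0,0,0]],
  [[0.7,0.6,2.0],[0,0,0]],
  [[0.7,0.6,2.5],[0,0,0]],
  [[0.7,0.6,2.5],[0,0,0]],
])

```text
time_s: 35.45
tcp_pos: [0.3524, -0.2008, 0.1669]
eef_rot: [179.9, -0.0, -128.8]
contact_force: [-0.4, 0.2, -2.4]
gripper_width: 0.023
gripper_force: 50.0
```

move_arm([
  [[0,0,0.6],[0,0,0]],
  [[0,0,1.1],[0,0,0]],
  [[0,0,1.1],[0,0,0]],
])

```text
time_s: 35.83
tcp_pos: [0.3526, -0.2009, 0.1561]
eef_rot: [180.0, -0.0, -128.8]
contact_force: [-0.1, -0.0, -1.9]
gripper_width: 0.0233
gripper_force: 50.0
```

```bash
python3 -c "
from h import *
st(170,30,12,.036)"
```

```text
35.825 [ 0.35255074 -0.20086596  0.1560921 ] [-0.1 -0.  -1.9] 0.0233462454067641 [ 1.79965473e+02 -1.86327797e-02 -1.28795317e+02]
rad 0.04996121945814357 ang 171.79058501059427
1 200 [ 0.5 -2.4]
2 230 [ 1.1 -4.2]
3 260 [ 0.6 -6. ]
4 290 [-0.7 -7.4]
5 320 [-2.5 -7.9]
6 350 [-4.3 -7.5]
7 380 [-5.6 -6.2]
8 410 [-6.1 -4.4]
9 440 [-5.7 -2.6]
10 470 [-4.4 -1.2]
11 500 [-2.6 -0.7]
12 530 [-0.8 -1.1]
```

move_arm([
  [[0.2,-1.2,0.2],[0,0,0]],
  [[0.5,-2.4,0.2],[0,0,0]],
  [[0.9,-3.3,0.2],[0,0,0]],
  [[1.1,-4.2,0.2],[0,0,0]],
])

```text
time_s: 36.33
tcp_pos: [0.3787, -0.2365, 0.1543]
eef_rot: [180.0, -0.0, -128.8]
contact_force: [-1.9, 1.0, -1.6]
gripper_width: 0.0232
gripper_force: 50.0
```

move_arm([
  [[0.1,-1.5,0],[0,0,0]],
  [[-0.6,-2.7,0],[0,0,0]],
  [[-1.65,-3.55,0],[0,0,0]],
  [[-2.95,-4.05,0],[0,0,0]],
  [[-4.35,-4.05,0],[0,0,0]],
])

```text
time_s: 36.95
tcp_pos: [0.4331, -0.2262, 0.1522]
eef_rot: [179.4, -0.2, -128.9]
contact_force: [-8.6, 3.1, -3.3]
gripper_width: 0.0238
gripper_force: 50.1
```

move_arm([
  [[-1.55,0.62,0],[0,0,0]],
  [[-2.7,1.82,0],[0,0,0]],
  [[-3.27,3.38,0],[0,0,0]],
  [[-3.16,5.04,0],[0,0,0]],
  [[-2.37,6.51,0],[0,0,0]],
])

```text
time_s: 37.58
tcp_pos: [0.4018, -0.1676, 0.1554]
eef_rot: [-179.8, 0.1, -128.7]
contact_force: [2.3, -2.4, -1.4]
gripper_width: 0.0231
gripper_force: 50.0
```

```bash
python3 - <<'E'
from h import *
st(0,30,0,.04)
d=cap('side','mix1');cv2.imwrite('pics/mix1b.png',cv2.resize(d['image'][100:260,280:480],(600,480)))
E
```

```text
37.575 [ 0.40175914 -0.16760833  0.15537201] [ 2.3 -2.4 -1.4] 0.023060624353526127 [-1.79836360e+02  9.22834019e-02 -1.28702917e+02]
rad 0.04039239042403967 ang 90.34166116933574
```

View pics/mix1b.png

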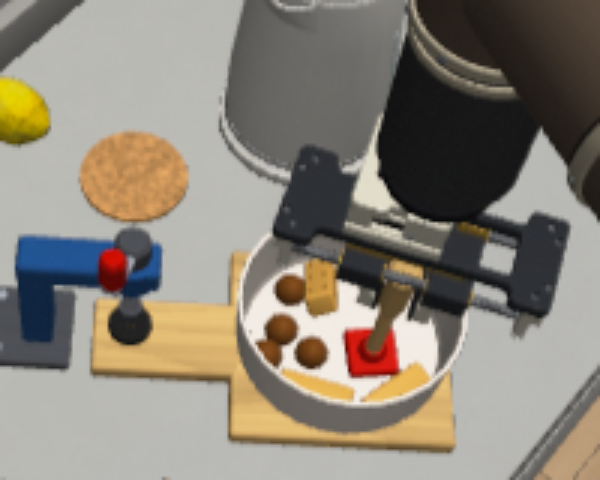

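Foot is on the bottom sweeping items round; forces are small. Continue.

move_arm([
  [[1.31,1.03,0],[0,0,0]],
  [[2.92,1.43,0],[0,0,0]],
  [[4.56,1.14,0],[0,0,0]],
  [[5.94,0.21,0],[0,0,0]],
  [[6.82,-1.2,0],[0,0,0]],
])

```text
time_s: 38.25
tcp_pos: [0.3665, -0.2295, 0.1543]
eef_rot: [179.9, -0.0, -128.9]
contact_force: [0.6, 0.2, -1.4]
gripper_width: 0.0234
gripper_force: 50.0
```

move_arm([
  [[0.23,-1.65,0],[0,0,0]],
  [[-0.23,-3.25,0],[0,0,0]],
  [[-1.3,-4.52,0],[0,0,0]],
  [[-2.79,-5.25,0],[0,0,0]],
  [[-4.45,-5.31,0],[0,0,0]],
])

```text
time_s: 38.88
tcp_pos: [0.4289, -0.225, 0.1504]
eef_rot: [178.9, -0.5, -129.0]
contact_force: [-16.8, 5.3, -2.2]
gripper_width: 0.025
gripper_force: 51.0
```

move_arm([
  [[-1.55,0.62,0],[0,0,0]],
  [[-2.7,1.82,0],[0,0,0]],
  [[-3.27,3.38,0],[0,0,0]],
  [[-3.16,5.04,0],[0,0,0]],
  [[-2.37,6.51,0],[0,0,0]],
])

```text
time_s: 39.5
tcp_pos: [0.4009, -0.1674, 0.1548]
eef_rot: [-180.0, 0.0, -128.7]
contact_force: [0.2, -0.2, -1.5]
gripper_width: 0.0238
gripper_force: 50.0
```

```bash
python3 - <<'E'
from h import *
st(0,30,0,.04)
d=cap('side','mix2')
print('foot',[(round(o['score'],2),np.round(o['location'])) for o in pinpoint('stirrer_foot','side')[:1]],proj(d,np.r_[r.get_state()['tcp_pos'][:2],.03]))
E
```

```text
39.5 [ 0.40090988 -0.16738817  0.15484382] [ 0.2 -0.2 -1.5] 0.023837081403944776 [-1.79956617e+02  4.00466377e-02 -1.28734197e+02]
rad 0.04062645330247862 ang 91.53759045195476
foot [(0.68, array([213., 409.]))] [402.61464127 225.25996304]
```

```bash
python3 - <<'E'
from h import *
i=cv2.imread('pics/mix2.png');w=cap('wrist')['image']
cv2.imwrite('pics/mix2b.png',np.hstack([cv2.resize(i[120:260,340:480],(400,400)),w[0:400,160:520]]))
E
```

```text
(no output)
```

View pics/mix2b.png

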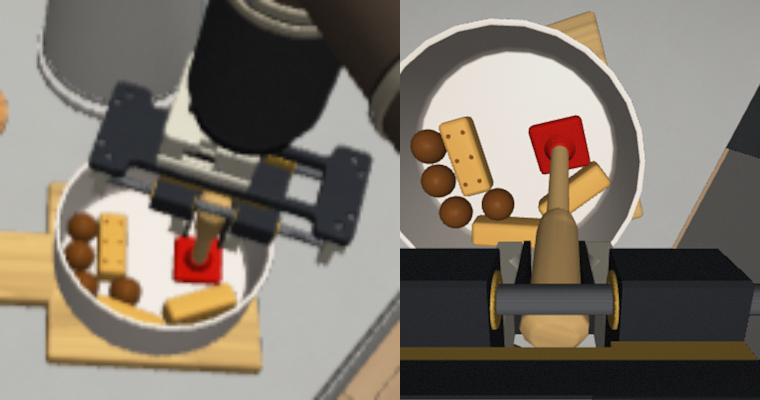

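Stirrer has tilted a bit in the pads (foot ahead towards tool +x). Measure the tilt (numbers only from here on).

```bash
cat >> h.py <<'E'
from scipy.optimize import least_squares
def tilt():
    d=cap('wrist');im=d['image'].astype(int);m=((im[:,:,2]>120)&(im[:,:,1]<50)&(im[:,:,0]<50)).astype(np.uint8);m[250:]=0
    n,l,s_,c=cv2.connectedComponentsWithStats(m);i=1+np.argmax(s_[1:,4]);u=c[i]
    s=r.get_state();Q=rot();g=s['tcp_pos']+Q.apply([0,0,-.0188])
    f=lambda p:proj(d,g+Q.apply([.1335*np.sin(p[0]),.1335*np.sin(p[1]),.1335*np.cos(p[0])*np.cos(p[1])]))-u
    p=least_squares(f,[0.,0.]).x;ft=g+Q.apply([.145*np.sin(p[0]),.145*np.sin(p[1]),.145*np.cos(p[0])*np.cos(p[1])])
    print('px',u.round(1),s_[i,4],'tilt deg (x,y)',np.degrees(p).round(1),'foot',ft.round(4),'off pot',((ft[:2]-P)*1000).round(),'tcp',s['tcp_pos'].round(4))
    for z in (.036,.042,.048):print(z,at_z(d,u[::-1],z).round(4))
E
python3 -c "
from h import *
tilt()"
```

```text
px [319.9 141.3] 2034 tilt deg (x,y) [20.2  2.7] foot [ 0.365 -0.203  0.038] off pot [-37.   5.] tcp [ 0.4015 -0.1681  0.1551]
0.036 [ 0.3687 -0.1988  0.036 ]
0.042 [ 0.3683 -0.1995  0.042 ]
0.048 [ 0.3679 -0.2001  0.048 ]
```

move_arm([
  [[2,-0.8,0],[0,0,0]],
  [[4,-1.8,0],[0,0,0]],
  [[6,-2.6,0],[0,0,0]],
  [[7.5,-2.6,0],[0,0,0]],
  [[8.6,-2.6,0],[0,0,0]],
])

```text
time_s: 40.33
tcp_pos: [0.3677, -0.2519, 0.1547]
eef_rot: [-180.0, 0.0, -128.8]
contact_force: [1.0, 1.5, -0.4]
gripper_width: 0.0235
gripper_force: 50.0
```

```bash
python3 -c "
from h import *
tilt();print(r.get_state()['contact_force'])"
```

```text
px [319.4 190. ] 1638 tilt deg (x,y) [1.7 2.1] foot [ 0.3601 -0.2522  0.0286] off pot [-42. -44.] tcp [ 0.367  -0.2522  0.1546]
0.036 [ 0.3613 -0.2513  0.036 ]
0.042 [ 0.3604 -0.2527  0.042 ]
0.048 [ 0.3594 -0.254   0.048 ]
[-0.90375148 -0.4256007  -1.65790128]
```

Righted against the pot wall. Continue with a firmer grip and slightly smaller circle.

move_arm([
  [[-2.4,-1.4,0],[0,0,0]],
  [[-3.3,-2.6,0],[0,0,0]],
  [[-4.5,-3.3,0],[0,0,0]],
  [[-6.0,-3.5,0],[0,0,0]],
  [[-7.35,-3.0,0],[0,0,0]],
], squeeze=60)

```text
time_s: 41.0
tcp_pos: [0.4303, -0.2113, 0.1508]
eef_rot: [179.1, -0.5, -128.9]
contact_force: [-11.9, -0.3, -2.2]
gripper_width: 0.0239
gripper_force: 60.3
```

move_arm([
  [[-1.1,0.95,0],[0,0,0]],
  [[-1.65,2.3,0],[0,0,0]],
  [[-1.65,3.75,0],[0,0,0]],
  [[-1.1,5.1,0],[0,0,0]],
  [[0,6.05,0],[0,0,0]],
])

```text
time_s: 41.62
tcp_pos: [0.3893, -0.1747, 0.1549]
eef_rot: [-180.0, 0.0, -128.7]
contact_force: [-0.2, -1.0, 0.0]
gripper_width: 0.0232
gripper_force: 60.0
```

move_arm([
  [[1.4,0.45,0],[0,0,0]],
  [[2.85,0.3,0],[0,0,0]],
  [[4.1,-0.45,0],[0,0,0]],
  [[4.95,-1.6,0],[0,0,0]],
  [[5.25,-3.05,0],[0,0,0]],
])

```text
time_s: 42.25
tcp_pos: [0.3813, -0.2363, 0.1545]
eef_rot: [180.0, -0.0, -128.8]
contact_force: [-0.4, -0.1, -1.4]
gripper_width: 0.023
gripper_force: 60.0
```

```bash
python3 -c "
from h import *
tilt()"
```

```text
px [319.2 166.4] 1808 tilt deg (x,y) [11.  3.] foot [ 0.3597 -0.2539  0.0312] off pot [-42. -46.] tcp [ 0.3829 -0.237   0.1546]
0.036 [ 0.3623 -0.2515  0.036 ]
0.042 [ 0.3616 -0.2525  0.042 ]
0.048 [ 0.3609 -0.2534  0.048 ]
```

move_arm([
  [[2.1,0,0],[0,0,0]],
  [[1.65,-1.35,0],[0,0,0]],
  [[0.4,-2.45,0],[0,0,0]],
  [[-1.5,-3.15,0],[0,0,0]],
  [[-3.65,-3.3,0],[0,0,0]],
])

```text
time_s: 42.92
tcp_pos: [0.4245, -0.2257, 0.1519]
eef_rot: [179.3, -0.4, -128.9]
contact_force: [-14.1, 0.9, -0.5]
gripper_width: 0.0239
gripper_force: 60.4
```

move_arm([
  [[-2.05,0.4,0],[0,0,0]],
  [[-3.65,1.35,0],[0,0,0]],
  [[-4.55,2.6,0],[0,0,0]],
  [[-4.55,3.95,0],[0,0,0]],
  [[-3.65,5.2,0],[0,0,0]],
])

```text
time_s: 43.55
tcp_pos: [0.4117, -0.1655, 0.1548]
eef_rot: [-180.0, 0.0, -128.7]
contact_force: [-0.2, 0.6, -1.1]
gripper_width: 0.0231
gripper_force: 60.1
```

```bash
python3 -c "
from h import *
tilt();print(r.get_state()['contact_force'])"
```

```text
px [319.1 128.2] 2189 tilt deg (x,y) [23.9  1.2] foot [ 0.3699 -0.2097  0.0409] off pot [-32.  -2.] tcp [ 0.4092 -0.1658  0.1546]
0.036 [ 0.3737 -0.205   0.036 ]
0.042 [ 0.3735 -0.2054  0.042 ]
0.048 [ 0.3732 -0.2059  0.048 ]
[-3.44842543  0.94232932 -3.00811688]
```

move_arm([
  [[1.6,0.9,0],[0,0,0]],
  [[3.65,1.35,0],[0,0,0]],
  [[5.8,1.2,0],[0,0,0]],
  [[7.7,0.5,0],[0,0,0]],
  [[8.95,-0.6,0],[0,0,0]],
])

```text
time_s: 44.22
tcp_pos: [0.3595, -0.2411, 0.1549]
eef_rot: [-179.9, 0.1, -128.9]
contact_force: [2.1, 1.1, -0.6]
gripper_width: 0.0229
gripper_force: 60.0
```

```bash
python3 -c "
from h import *
tilt();print(r.get_state()['contact_force'])"
```

```text
px [318.1 187.1] 1669 tilt deg (x,y) [2.9 2.3] foot [ 0.3511 -0.2442  0.029 ] off pot [-51. -36.] tcp [ 0.3601 -0.2421  0.1549]
0.036 [ 0.3525 -0.243   0.036 ]
0.042 [ 0.3515 -0.2443  0.042 ]
0.048 [ 0.3506 -0.2456  0.048 ]
[ 1.519994   -1.39136337 -1.66925268]
```

The pile sits on the clamp side and levers the stirrer in its pivoting direction. I'll turn the wrist so the stiff pinch direction faces that push.

move_arm([
  [[-1.5,0.4,0],[0,0,-0.1]],
  [[-3,0.9,0],[0,0,-0.25]],
  [[-3,0.9,0],[0,0,-0.4]],
  [[-3,0.9,0],[0,0,-0.55]],
  [[-3,0.9,0],[0,0,-0.677]],
])

```text
time_s: 44.9
tcp_pos: [0.3714, -0.2113, 0.1546]
eef_rot: [180.0, -0.0, -89.8]
contact_force: [0.2, 0.3, -1.6]
gripper_width: 0.0226
gripper_force: 60.0
```

```bash
python3 - <<'E'
from h import *
tilt();s=r.get_state();print(s['eef_rot'],s['contact_force'])
d=cap('side');h=cv2.cvtColor(d['image'],cv2.COLOR_BGR2HSV)
for nm,lo,hi in (('nut',(3,100,30),(13,255,160)),('bar',(15,80,140),(30,255,255))):
    m=cv2.inRange(h,lo,hi);n,l,q,c=cv2.connectedComponentsWithStats(m)
    for i in range(1,n):
        o=(at_z(d,c[i][::-1],.037)[:2]-P)*1000
        if q[i,4]>15 and np.hypot(*o)<85: print(nm,q[i,4],o.round(),c[i].round())
E
```

```text
px [319.  185.5] 1704 tilt deg (x,y) [3.4 2.1] foot [ 0.3661 -0.22    0.0287] off pot [-36. -12.] tcp [ 0.3714 -0.2113  0.1546]
0.036 [ 0.3665 -0.2182  0.036 ]
0.042 [ 0.3666 -0.2197  0.042 ]
0.048 [ 0.3667 -0.2213  0.048 ]
[ 1.79991532e+02 -3.74292336e-03 -8.94655911e+01] [-0.66340116 -0.1816932  -0.94055801]
bar 199 [ 40. -12.] [379. 211.]
bar 187 [-18.  48.] [410. 225.]
bar 91 [41. 39.] [387. 229.]
```

move_arm([
  [[1.25,0.5,0],[0,0,0]],
  [[2.55,-0.45,0],[0,0,0]],
  [[3.4,-1.85,0],[0,0,0]],
  [[3.55,-3.45,0],[0,0,0]],
  [[3.05,-5.0,0],[0,0,0]],
])

```text
time_s: 45.62
tcp_pos: [0.4182, -0.2413, 0.153]
eef_rot: [179.3, 0.0, -90.1]
contact_force: [-18.7, -1.4, 7.1]
gripper_width: 0.024
gripper_force: 61.1
```

move_arm([
  [[-1.1,-1.2,0],[0,0,0]],
  [[-2.55,-1.85,0],[0,0,0]],
  [[-4.2,-1.85,0],[0,0,0]],
  [[-5.65,-1.2,0],[0,0,0]],
  [[-6.75,0,0],[0,0,0]],
])

```text
time_s: 46.25
tcp_pos: [0.4231, -0.1728, 0.1543]
eef_rot: [-180.0, -0.0, -90.0]
contact_force: [0.4, -0.2, -1.5]
gripper_width: 0.022
gripper_force: 59.9
```

```bash
python3 -c "
from h import *
tilt();print(r.get_state()['contact_force'])"
```

```text
px [317.9 160. ] 1870 tilt deg (x,y) [13.2  0.9] foot [ 0.4192 -0.2052  0.0321] off pot [17.  3.] tcp [ 0.4214 -0.1721  0.1545]
0.036 [ 0.4193 -0.2012  0.036 ]
0.042 [ 0.4193 -0.2023  0.042 ]
0.048 [ 0.4194 -0.2034  0.048 ]
[-3.31261728  0.51647104 -0.93146462]
```

move_arm([
  [[-0.5,1.55,0],[0,0,0]],
  [[-0.35,3.15,0],[0,0,0]],
  [[0.5,4.55,0],[0,0,0]],
  [[1.8,5.5,0],[0,0,0]],
  [[3.4,5.85,0],[0,0,0]],
])

```text
time_s: 46.92
tcp_pos: [0.3654, -0.2089, 0.1558]
eef_rot: [-179.7, -0.0, -90.0]
contact_force: [4.5, 1.6, 1.7]
gripper_width: 0.0225
gripper_force: 60.0
```

move_arm([
  [[3,-1,0],[0,0,0]],
  [[4.8,-2.4,0],[0,0,0]],
  [[5.7,-3.9,0],[0,0,0]],
  [[4.6,-5.5,0],[0,0,0]],
  [[3,-6.8,0],[0,0,0]],
])

```text
time_s: 47.55
tcp_pos: [0.4317, -0.2373, 0.1541]
eef_rot: [179.9, 0.0, -90.1]
contact_force: [-5.1, -1.1, -0.7]
gripper_width: 0.0224
gripper_force: 61.1
```

```bash
python3 -c "
from h import *
tilt();print(r.get_state()['contact_force'])"
```

```text
px [321.8 212. ] 1592 tilt deg (x,y) [-5.8  3.3] foot [ 0.4234 -0.2211  0.0287] off pot [ 21. -13.] tcp [ 0.4321 -0.2358  0.1539]
0.036 [ 0.424  -0.2208  0.036 ]
0.042 [ 0.4241 -0.2229  0.042 ]
0.048 [ 0.4243 -0.225   0.048 ]
[-2.21703782  0.4733855  -1.04755182]
```

move_arm([
  [[-1.8,-1,0],[0,0,0]],
  [[-3.5,-1.3,0],[0,0,0]],
  [[-5,-0.8,0],[0,0,0]],
  [[-6.2,0.3,0],[0,0,0]],
  [[-6.9,1.9,0],[0,0,0]],
])

```text
time_s: 48.22
tcp_pos: [0.4125, -0.1678, 0.1547]
eef_rot: [-180.0, 0.0, -90.0]
contact_force: [-0.0, -1.3, -1.6]
gripper_width: 0.0219
gripper_force: 60.0
```

```bash
python3 -c "
from h import *
tilt();print(r.get_state()['contact_force'])"
```

```text
px [316.9 174.1] 1782 tilt deg (x,y) [7.8 0.3] foot [ 0.4096 -0.1871  0.0297] off pot [ 8. 21.] tcp [ 0.4103 -0.1675  0.1546]
0.036 [ 0.4096 -0.1844  0.036 ]
0.042 [ 0.4096 -0.1857  0.042 ]
0.048 [ 0.4097 -0.1871  0.048 ]
[-3.37629595  0.52442711 -2.34551639]
```

move_arm([
  [[0.1,1.9,0],[0,0,0]],
  [[0.9,3.5,0],[0,0,0]],
  [[2.3,4.5,0],[0,0,0]],
  [[3.9,4.9,0],[0,0,0]],
])

```text
time_s: 48.78
tcp_pos: [0.3656, -0.2089, 0.1559]
eef_rot: [-179.7, -0.0, -90.0]
contact_force: [5.6, 0.9, 1.2]
gripper_width: 0.0219
gripper_force: 59.9
```

move_arm([
  [[3,-1,0],[0,0,0]],
  [[4.8,-2.4,0],[0,0,0]],
  [[5.7,-3.9,0],[0,0,0]],
  [[4.6,-5.5,0],[0,0,0]],
  [[3,-6.8,0],[0,0,0]],
])

```text
time_s: 49.4
tcp_pos: [0.4321, -0.2372, 0.1542]
eef_rot: [179.9, 0.0, -90.1]
contact_force: [-3.5, -1.0, -1.0]
gripper_width: 0.0218
gripper_force: 60.7
```

move_arm([
  [[-1.8,-1,0],[0,0,0]],
  [[-3.5,-1.3,0],[0,0,0]],
  [[-5,-0.8,0],[0,0,0]],
  [[-6.2,0.3,0],[0,0,0]],
  [[-6.9,1.9,0],[0,0,0]],
])

```text
time_s: 50.02
tcp_pos: [0.4126, -0.1678, 0.1547]
eef_rot: [-180.0, -0.0, -89.9]
contact_force: [-0.9, -2.9, -0.9]
gripper_width: 0.0215
gripper_force: 59.9
```

```bash
python3 -c "
from h import *
tilt();print(r.get_state()['contact_force'])"
```

```text
px [316.6 166.1] 1815 tilt deg (x,y) [10.8  0. ] foot [ 0.4099 -0.1946  0.0309] off pot [ 8. 13.] tcp [ 0.4101 -0.1675  0.1546]
0.036 [ 0.4099 -0.1912  0.036 ]
0.042 [ 0.4099 -0.1924  0.042 ]
0.048 [ 0.41   -0.1936  0.048 ]
[-3.61171649 -0.95748806 -1.64455727]
```

move_arm([
  [[0.1,1.9,0],[0,0,0]],
  [[0.9,3.5,0],[0,0,0]],
  [[2.3,4.5,0],[0,0,0]],
  [[3.9,4.9,0],[0,0,0]],
])

```text
time_s: 50.58
tcp_pos: [0.3659, -0.2088, 0.156]
eef_rot: [-179.6, -0.0, -90.0]
contact_force: [6.9, 1.3, 2.6]
gripper_width: 0.0218
gripper_force: 60.0
```

move_arm([
  [[3,-1,0],[0,0,0]],
  [[4.8,-2.4,0],[0,0,0]],
  [[5.7,-3.9,0],[0,0,0]],
  [[4.6,-5.5,0],[0,0,0]],
  [[3,-6.8,0],[0,0,0]],
])

```text
time_s: 51.2
tcp_pos: [0.4322, -0.2372, 0.1542]
eef_rot: [179.9, 0.0, -90.1]
contact_force: [-3.3, -0.8, -0.7]
gripper_width: 0.0222
gripper_force: 60.7
```

```bash
python3 -c "
from h import *
tilt();print(r.get_state()['contact_force'])"
```

```text
px [321.5 214.8] 1553 tilt deg (x,y) [-6.9  3.3] foot [ 0.4243 -0.2184  0.0292] off pot [ 22. -10.] tcp [ 0.4328 -0.2358  0.1541]
0.036 [ 0.4249 -0.2182  0.036 ]
0.042 [ 0.425  -0.2203  0.042 ]
0.048 [ 0.4252 -0.2224  0.048 ]
[-0.96058021  1.28593962 -1.42733438]
```

move_arm([
  [[-1.8,-1,0],[0,0,0]],
  [[-3.5,-1.3,0],[0,0,0]],
  [[-5,-0.8,0],[0,0,0]],
  [[-6.2,0.3,0],[0,0,0]],
  [[-6.9,1.9,0],[0,0,0]],
])

```text
time_s: 51.88
tcp_pos: [0.4126, -0.1679, 0.1549]
eef_rot: [-179.9, 0.0, -90.0]
contact_force: [1.3, -0.7, 0.3]
gripper_width: 0.0218
gripper_force: 59.9
```

move_arm([
  [[0.1,1.9,0],[0,0,0]],
  [[0.9,3.5,0],[0,0,0]],
  [[2.3,4.5,0],[0,0,0]],
  [[3.9,4.9,0],[0,0,0]],
])

```text
time_s: 52.38
tcp_pos: [0.3713, -0.2088, 0.1585]
eef_rot: [-178.9, -0.1, -89.9]
contact_force: [15.5, -1.9, -0.4]
gripper_width: 0.0227
gripper_force: 60.7
```

```bash
python3 -c "
from h import *
tilt();print(r.get_state()['contact_force'])"
```

```text
px [306.5 177.7] 1736 tilt deg (x,y) [ 5.8 -2.4] foot [ 0.3796 -0.2249  0.0332] off pot [-22. -17.] tcp [ 0.3711 -0.21    0.1584]
0.036 [ 0.3793 -0.2217  0.036 ]
0.042 [ 0.379  -0.2231  0.042 ]
0.048 [ 0.3788 -0.2245  0.048 ]
[15.03331319 -4.49375379 -0.45163985]
```

move_arm([
  [[3,-1,0],[0,0,0]],
  [[4.8,-2.4,0],[0,0,0]],
  [[5.7,-3.9,0],[0,0,0]],
  [[4.6,-5.5,0],[0,0,0]],
  [[3,-6.8,0],[0,0,0]],
])

```text
time_s: 53.05
tcp_pos: [0.4317, -0.237, 0.1542]
eef_rot: [179.9, 0.0, -90.1]
contact_force: [-1.8, -1.5, -1.4]
gripper_width: 0.0221
gripper_force: 60.0
```

move_arm([
  [[-2,-1.1,0],[0,0,0]],
  [[-4,-1.3,0],[0,0,0]],
  [[-6,-0.7,0],[0,0,0]],
  [[-7.6,0.9,0],[0,0,0]],
  [[-8.4,2.9,0],[0,0,0]],
])

```text
time_s: 53.68
tcp_pos: [0.4018, -0.1523, 0.1543]
eef_rot: [179.9, -0.0, -89.9]
contact_force: [-0.3, -1.0, -0.6]
gripper_width: 0.0218
gripper_force: 60.0
```

```bash
python3 -c "
from h import *
tilt();print(r.get_state()['contact_force'])"
```

```text
px [316.4  96.2] 2519 tilt deg (x,y) [36.2 -0.3] foot [ 0.3994 -0.2375  0.0557] off pot [ -3. -29.] tcp [ 0.399 -0.152  0.154]
0.036 [ 0.3991 -0.2307  0.036 ]
0.042 [ 0.3992 -0.2307  0.042 ]
0.048 [ 0.3992 -0.2307  0.048 ]
[-5.20643394 -1.14605713 -2.27317479]
```

move_arm([
  [[1.1,2,0],[0,0,0]],
  [[2.9,3,0],[0,0,0]],
  [[5.4,3.4,0],[0,0,0]],
  [[8.4,1.9,0],[0,0,0]],
  [[10.8,0,0],[0,0,0]],
])

```text
time_s: 54.35
tcp_pos: [0.4027, -0.2625, 0.1549]
eef_rot: [-179.9, 0.0, -90.0]
contact_force: [0.7, 1.3, -0.2]
gripper_width: 0.0216
gripper_force: 60.0
```

move_arm([
  [[0,0,0],[0,0,0]],
  [[-1,0,0],[0,0,0]],
])

```text
time_s: 54.6
tcp_pos: [0.4019, -0.2514, 0.1541]
eef_rot: [179.9, 0.0, -90.1]
contact_force: [0.1, 0.1, -1.7]
gripper_width: 0.021
gripper_force: 60.0
```

```bash
python3 -c "
from h import *
tilt();print(r.get_state()['contact_force'])"
```

```text
px [315.1 189. ] 1642 tilt deg (x,y) [2.6 0.6] foot [ 0.4    -0.2568  0.0282] off pot [ -2. -49.] tcp [ 0.4017 -0.2502  0.1543]
0.036 [ 0.4001 -0.2553  0.036 ]
0.042 [ 0.4002 -0.2569  0.042 ]
0.048 [ 0.4002 -0.2586  0.048 ]
[-0.83488151  0.06852302 -1.23824633]
```

move_arm([
  [[-0.5,-1.6,0],[0,0,0]],
  [[-1.8,-2.9,0],[0,0,0]],
  [[-3.5,-3.7,0],[0,0,0]],
  [[-5.3,-3.7,0],[0,0,0]],
  [[-7,-2.9,0],[0,0,0]],
])

```text
time_s: 55.28
tcp_pos: [0.4329, -0.1802, 0.1545]
eef_rot: [-180.0, -0.0, -89.9]
contact_force: [-0.3, -1.4, -1.4]
gripper_width: 0.0212
gripper_force: 60.0
```

```bash
python3 -c "
from h import *
tilt()
im=cv2.imread('pics/pot1w.png').astype(int);m=((im[:,:,2]>120)&(im[:,:,1]<50)&(im[:,:,0]<50)).astype(np.uint8);m[250:]=0
n,l,s_,c=cv2.connectedComponentsWithStats(m);i=1+np.argmax(s_[1:,4]);print('ref px',c[i],s_[i,4])"
```

```text
px [315.  163.2] 1853 tilt deg (x,y) [12.2 -0. ] foot [ 0.4314 -0.2096  0.0316] off pot [29. -2.] tcp [ 0.4314 -0.1791  0.1545]
0.036 [ 0.4314 -0.2059  0.036 ]
0.042 [ 0.4314 -0.2071  0.042 ]
0.048 [ 0.4314 -0.2082  0.048 ]
ref px [312.85605617 191.41954359] 1709
```

move_arm([
  [[-1.2,1.3,0],[0,0,0]],
  [[-1.6,2.9,0],[0,0,0]],
  [[-1.2,4.5,0],[0,0,0]],
  [[0,5.8,0],[0,0,0]],
  [[1.7,6.5,0],[0,0,0]],
])

```text
time_s: 55.95
tcp_pos: [0.3756, -0.1996, 0.1588]
eef_rot: [-178.8, -0.1, -89.8]
contact_force: [19.1, 0.8, 0.6]
gripper_width: 0.0234
gripper_force: 60.9
```

```bash
python3 -c "
from h import *
tilt()"
```

```text
px [303.7 159.2] 1864 tilt deg (x,y) [12.6 -3.2] foot [ 0.3864 -0.2327  0.0368] off pot [-16. -25.] tcp [ 0.3757 -0.2008  0.159 ]
0.036 [ 0.3861 -0.2281  0.036 ]
0.042 [ 0.3858 -0.2291  0.042 ]
0.048 [ 0.3855 -0.2302  0.048 ]
```

move_arm([
  [[1.8,0,0],[0,0,0]],
  [[3.8,-0.7,0],[0,0,0]],
  [[5.7,-2.1,0],[0,0,0]],
  [[6.6,-3.6,0],[0,0,0]],
  [[5.3,-3.6,0],[0,0,0]],
])

```text
time_s: 56.62
tcp_pos: [0.4031, -0.2524, 0.1541]
eef_rot: [179.9, -0.0, -90.1]
contact_force: [-1.2, -0.9, -1.9]
gripper_width: 0.0218
gripper_force: 59.9
```

move_arm([
  [[-0.5,-1.6,0],[0,0,0]],
  [[-1.8,-2.9,0],[0,0,0]],
  [[-3.5,-3.7,0],[0,0,0]],
  [[-5.3,-3.7,0],[0,0,0]],
  [[-7,-2.9,0],[0,0,0]],
])

```text
time_s: 57.25
tcp_pos: [0.4328, -0.1802, 0.1545]
eef_rot: [-180.0, -0.0, -89.9]
contact_force: [-0.1, -0.8, -1.5]
gripper_width: 0.0221
gripper_force: 59.9
```

```bash
python3 -c "
from h import *
tilt()"
```

```text
px [313.5 162.7] 1855 tilt deg (x,y) [12.4 -0.5] foot [ 0.4327 -0.2103  0.0317] off pot [31. -2.] tcp [ 0.4313 -0.1792  0.1545]
0.036 [ 0.4326 -0.2065  0.036 ]
0.042 [ 0.4325 -0.2076  0.042 ]
0.048 [ 0.4325 -0.2088  0.048 ]
```

move_arm([
  [[-1.2,1.3,0],[0,0,0]],
  [[-1.6,2.9,0],[0,0,0]],
  [[-1.2,4.5,0],[0,0,0]],
  [[0,5.8,0],[0,0,0]],
  [[1.7,6.5,0],[0,0,0]],
])

```text
time_s: 57.92
tcp_pos: [0.3666, -0.1988, 0.1552]
eef_rot: [-179.8, 0.0, -90.0]
contact_force: [2.4, 1.6, -0.9]
gripper_width: 0.0222
gripper_force: 59.9
```

move_arm([
  [[1.8,0,0],[0,0,0]],
  [[3.8,-0.7,0],[0,0,0]],
  [[5.7,-2.1,0],[0,0,0]],
  [[6.6,-3.6,0],[0,0,0]],
  [[5.3,-3.6,0],[0,0,0]],
])

```text
time_s: 58.55
tcp_pos: [0.4039, -0.2524, 0.1544]
eef_rot: [-180.0, -0.0, -90.1]
contact_force: [0.3, 1.3, -1.3]
gripper_width: 0.022
gripper_force: 59.9
```

```bash
python3 -c "
from h import *
tilt();print(r.get_state()['contact_force'])"
```

```text
px [311.8 223.3] 1437 tilt deg (x,y) [-9.9 -1.1] foot [ 0.4054 -0.2258  0.0303] off pot [  3. -18.] tcp [ 0.4027 -0.2507  0.1543]
0.036 [ 0.4052 -0.2256  0.036 ]
0.042 [ 0.4052 -0.2279  0.042 ]
0.048 [ 0.4051 -0.2302  0.048 ]
[-1.22999439  2.57771941 -2.17374723]
```

move_arm([
  [[-1,0,0],[0,0,0]],
  [[-2.2,0,0],[0,0,0]],
  [[-3.5,0,0],[0,0,0]],
])

```text
time_s: 58.98
tcp_pos: [0.4025, -0.2156, 0.1546]
eef_rot: [180.0, -0.0, -90.0]
contact_force: [0.3, 0.5, -0.9]
gripper_width: 0.022
gripper_force: 59.9
```

```bash
python3 -c "
from h import *
tilt();print(r.get_state()['contact_force'])"
```

```text
px [314.6 193.9] 1654 tilt deg (x,y) [0.7 0.5] foot [ 0.4011 -0.2164  0.0285] off pot [-1. -8.] tcp [ 0.4024 -0.2148  0.1547]
0.036 [ 0.4012 -0.2152  0.036 ]
0.042 [ 0.4012 -0.2169  0.042 ]
0.048 [ 0.4012 -0.2186  0.048 ]
[-0.93542249  1.73455663 -2.15949084]
```

move_arm([
  [[0,0,-3],[0,0,0]],
  [[0,0,-7],[0,0,0]],
  [[0,0,-11],[0,0,0.15]],
  [[0,0,-14],[0,0,0.33]],
  [[0,0,-14],[0,0,0.5]],
])

```text
time_s: 59.65
tcp_pos: [0.4039, -0.2165, 0.2973]
eef_rot: [-179.7, 0.1, -118.9]
contact_force: [0.2, -0.9, -1.9]
gripper_width: 0.0217
gripper_force: 59.9
```

move_arm([
  [[0,0,0],[0,0,0.18]],
  [[0,0,0],[0,0,0.36]],
  [[0,0,0],[0,0,0.54]],
  [[0,0,0],[0,0,0.7]],
  [[0,0,0],[0,0,0.861]],
])

```text
time_s: 60.28
tcp_pos: [0.4027, -0.2161, 0.2945]
eef_rot: [180.0, -0.0, -168.2]
contact_force: [0.1, -0.4, -1.4]
gripper_width: 0.0222
gripper_force: 59.9
```

```bash
python3 - <<'E'
from h import *
tilt();s=r.get_state();print(s['eef_rot'],s['contact_force'])
wd([.5065,-.4447,.295])
d=cap('side');h=cv2.cvtColor(d['image'],cv2.COLOR_BGR2HSV)
for nm,lo,hi in (('nut',(3,100,25),(13,255,160)),('bar',(15,80,140),(30,255,255)),('green',(40,100,50),(80,255,255))):
    m=cv2.inRange(h,lo,hi);n,l,q,c=cv2.connectedComponentsWithStats(m)
    for i in range(1,n):
        o=(at_z(d,c[i][::-1],.037)[:2]-P)*1000
        if q[i,4]>25 and (np.hypot(*o)<100 or nm=='green'): print(nm,q[i,4],o.round(),c[i].round())
print(proj(d,[.5065,-.4447,.006]))
for k in('coaster','stirrer_foot','espresso_cup','spice_jar','lemon'):print(k,[(round(o['score'],2),at_z(d,o['location'],.0).round(4)) for o in pinpoint(k,'side')[:1]])
E
```

```text
px [313.4 196.3] 1747 tilt deg (x,y) [-0.1  0.1] foot [ 0.4027 -0.2158  0.1683] off pot [ 1. -8.] tcp [ 0.4026 -0.2162  0.2945]
0.036 [ 0.4441 -0.2076  0.036 ]
0.042 [ 0.4423 -0.2079  0.042 ]
0.048 [ 0.4406 -0.2083  0.048 ]
[ 1.79992085e+02 -9.98096221e-03 -1.68689365e+02] [-0.3720541   0.25791806 -2.03649177]
tool cm [ -5.71 -24.45  -0.05]
bar 388 [13. 52.] [399. 230.]
bar 104 [62. 50.] [381. 235.]
green 266 [413. -32.] [232. 248.]
[324.92096958 155.52534518]
coaster [(0.63, array([ 0.6188, -0.5214,  0.    ]))]
stirrer_foot [(0.74, array([ 0.3436, -0.3069,  0.    ]))]
espresso_cup [(0.9, array([ 0.7319, -0.1612,  0.    ]))]
spice_jar [(0.74, array([ 0.6938, -0.3931,  0.    ]))]
lemon [(0.8, array([ 0.6104, -0.5349,  0.    ]))]
```

move_arm([
  [[-1.1,-4.9,0],[0,0,0]],
  [[-2.3,-9.8,0],[0,0,0]],
  [[-3.4,-14.7,0],[0,0,0]],
  [[-4.6,-19.6,0],[0,0,0]],
  [[-5.7,-24.4,0],[0,0,0]],
])

```text
time_s: 61.25
tcp_pos: [0.5101, -0.4451, 0.2941]
eef_rot: [180.0, -0.0, -167.9]
contact_force: [0.7, 1.1, -1.2]
gripper_width: 0.0218
gripper_force: 59.9
```

move_arm([
  [[0,0,0],[0,0,0]],
  [[0,0,4],[0,0,0]],
  [[0,0,9],[0,0,0]],
  [[0,0,13.5],[0,0,0]],
  [[0,0,13.5],[0,0,0]],
])

```text
time_s: 61.88
tcp_pos: [0.5072, -0.4416, 0.1559]
eef_rot: [179.7, -0.3, -167.9]
contact_force: [0.3, 0.5, -0.1]
gripper_width: 0.0219
gripper_force: 59.9
```

```bash
python3 - <<'E'
from h import *
tilt();s=r.get_state();print(s['eef_rot'],s['contact_force'])
d=cap('side');w=cap('wrist')
for c,dd in(('side',d),('wrist',w)):print(c,[(round(o['score'],2),at_z(dd,o['location'],.006).round(4)) for o in pinpoint('coaster',c)[:2]])
h=cv2.cvtColor(w['image'],cv2.COLOR_BGR2HSV);m=cv2.inRange(h,(8,60,100),(20,200,255));m[235:]=0
cs,_=cv2.findContours(m,cv2.RETR_EXTERNAL,cv2.CHAIN_APPROX_NONE)
for c in cs:
    if cv2.contourArea(c)>1500:
        q=np.array([at_z(w,[v,u],.006)[:2] for u,v in c[:,0]])*1000
        (x,y),rr=cv2.minEnclosingCircle(q.astype(np.float32));print('cork?',x,y,rr)
E
```

```text
px [313.8 192.5] 1727 tilt deg (x,y) [2.5 1.2] foot [ 0.5018 -0.4413  0.0332] off pot [ 100. -233.] tcp [ 0.5089 -0.443   0.1592]
0.036 [ 0.5046 -0.4409  0.036 ]
0.042 [ 0.503  -0.4413  0.042 ]
0.048 [ 0.5014 -0.4417  0.048 ]
[ 1.79928011e+02 -1.34486416e-01 -1.67905516e+02] [-0.42463616 -0.06248155 -0.09459555]
side [(0.83, array([ 0.5121, -0.4332,  0.006 ]))]
wrist [(0.66, array([ 0.5086, -0.4451,  0.006 ]))]
cork? 510.10107421875 -440.6954345703125 51.264915466308594
cork? 416.2420654296875 -252.82366943359375 118.05522155761719
```

move_arm([
  [[-0.2,0,1],[0,0,0]],
  [[-0.2,0,2],[0,0,0]],
  [[-0.2,0,2.5],[0,0,0]],
  [[-0.2,0,2.5],[0,0,0]],
])

```text
time_s: 62.62
tcp_pos: [0.511, -0.4428, 0.1337]
eef_rot: [179.9, -0.1, -168.0]
contact_force: [0.2, -0.4, -1.0]
gripper_width: 0.022
gripper_force: 59.9
```

move_arm([
  [[0,0,0.2],[0,0,0]],
  [[0,0,0.2],[0,0,0]],
])

```text
time_s: 62.88
tcp_pos: [0.5114, -0.4431, 0.1326]
eef_rot: [-180.0, 0.0, -168.0]
contact_force: [-0.2, 0.2, -1.2]
gripper_width: 0.0222
gripper_force: 59.9
```

Still hanging free (−1.2 N); lower in small steps until touching.

move_arm([
  [[0,0,0.15],[0,0,0]],
  [[0,0,0.15],[0,0,0]],
])

```text
time_s: 63.12
tcp_pos: [0.5117, -0.4434, 0.1318]
eef_rot: [-179.9, 0.0, -168.0]
contact_force: [-1.7, 0.2, 0.9]
gripper_width: 0.0218
gripper_force: 59.9
```

move_arm([
  [[0,0,0.15],[0,0,0]],
  [[0,0,0.15],[0,0,0]],
])

```text
time_s: 63.38
tcp_pos: [0.5121, -0.4438, 0.1316]
eef_rot: [-179.9, 0.1, -168.0]
contact_force: [-1.9, 0.1, 9.3]
gripper_width: 0.0221
gripper_force: 59.9
```

move_arm([
  [[0,0,0.15],[0,0,0]],
  [[0,0,0.15],[0,0,0]],
])

```text
time_s: 63.62
tcp_pos: [0.5125, -0.4442, 0.1315]
eef_rot: [-179.8, 0.1, -167.9]
contact_force: [-2.6, 1.3, 16.7]
gripper_width: 0.0218
gripper_force: 59.9
```

```bash
python3 -c "
from h import *
tilt();print(r.get_state()['contact_force'])"
```

```text
px [315.6 193. ] 1694 tilt deg (x,y) [1.2 0.9] foot [ 0.5095 -0.4431  0.0054] off pot [ 107. -235.] tcp [ 0.5125 -0.4442  0.1315]
0.036 [ 0.5044 -0.4443  0.036 ]
0.042 [ 0.5027 -0.4447  0.042 ]
0.048 [ 0.501 -0.445  0.048]
[-2.81143929  1.72777391 15.53803468]
```

move_arm([
  [[0,0,-0.3],[0,0,0]],
  [[0,0,-0.3],[0,0,0]],
], squeeze=10)

```text
time_s: 63.92
tcp_pos: [0.5112, -0.4428, 0.1308]
eef_rot: [180.0, -0.0, -168.0]
contact_force: [0.3, -0.4, -1.1]
gripper_width: 0.0249
gripper_force: 10.0
```

move_arm([
  [[0,0,0],[0,0,0]],
  [[0,0,0],[0,0,0]],
  [[0,0,0],[0,0,0]],
  [[0,0,0],[0,0,0]],
], jaw=6)

```text
time_s: 64.42
tcp_pos: [0.5114, -0.443, 0.131]
eef_rot: [180.0, -0.0, -168.0]
contact_force: [0.8, 0.1, 0.1]
gripper_width: 0.0576
gripper_force: 0.0
```

```bash
python3 -c "
from h import *
tilt();print(r.get_state()['contact_force'],r.get_state()['gripper_width'])"
```

```text
px [316.  203.8] 1602 tilt deg (x,y) [-2.8  1. ] foot [ 0.5179 -0.439   0.005 ] off pot [ 116. -231.] tcp [ 0.5114 -0.443   0.131 ]
0.036 [ 0.5114 -0.4407  0.036 ]
0.042 [ 0.5095 -0.4411  0.042 ]
0.048 [ 0.5076 -0.4416  0.048 ]
[-0.28506931 -0.13567042 -0.69680292] 0.058936401716337045
```

move_arm([
  [[0,0,-3],[0,0,0]],
  [[0,0,-7],[0,0,0]],
  [[0,0,-12],[0,0,0]],
  [[0,0,-17],[0,0,0]],
  [[0,0,-17],[0,0,0]],
])

```text
time_s: 65.1
tcp_pos: [0.5129, -0.4443, 0.3066]
eef_rot: [-179.6, 0.4, -168.0]
contact_force: [0.2, 0.0, -1.4]
gripper_width: 0.06
gripper_force: 0.0
```

```bash
python3 - <<'E'
from h import *
w=cap('wrist','end_w');d=cap('side','end_s')
for c,dd in(('side',d),('wrist',w)):
  for k,z in(('stirrer_grip',.151),('stirrer_foot',.006),('coaster',.006)):print(c,k,[(round(o['score'],2),at_z(dd,o['location'],z).round(4)) for o in pinpoint(k,c)[:1]])
# pot contents in wrist view
h=cv2.cvtColor(w['image'],cv2.COLOR_BGR2HSV)
for nm,lo,hi in (('nut',(2,120,20),(14,255,170)),('bar',(14,100,110),(30,255,255))):
    m=cv2.inRange(h,lo,hi);m[245:]=0;n,l,q,c=cv2.connectedComponentsWithStats(m)
    for i in range(1,n):
        o=(at_z(w,c[i][::-1],.037)[:2]-P)*1000
        if q[i,4]>60 : print(nm,q[i,4],o.round(),c[i].round())
print('edge',edge(d['image']))
for k in ('bar_0_center','nut_0_center'): print(k,[(round(o['score'],2),((at_z(w,o['location'],.037)[:2]-P)*1000).round()) for o in pinpoint(k,'wrist')])
E
```

```text
side stirrer_grip [(0.93, array([ 0.52  , -0.4298,  0.151 ]))]
side stirrer_foot [(0.63, array([ 0.5215, -0.4335,  0.006 ]))]
side coaster [(0.92, array([ 0.5109, -0.43  ,  0.006 ]))]
wrist stirrer_grip [(0.68, array([ 0.5206, -0.4403,  0.151 ]))]
wrist stirrer_foot [(0.58, array([ 0.5219, -0.4396,  0.006 ]))]
wrist coaster [(0.67, array([ 0.5063, -0.4419,  0.006 ]))]
nut 317 [-33. -32.] [510.  78.]
nut 206 [ 114. -232.] [318. 164.]
nut 893 [85. -5.] [495. 178.]
nut 750 [144. 125.] [571. 239.]
bar 6203 [ 63. -63.] [458. 152.]
bar 950 [ 2. 77.] [584. 127.]
bar 1025 [23. 42.] [549. 138.]
bar 2978 [  93. -235.] [319. 147.]
bar 856 [66. 61.] [550. 174.]
bar 1774 [ 193. -320.] [240. 208.]
bar 660 [ 162. -220.] [319. 201.]
bar 76 [142. 136.] [579. 240.]
edge (array([214.72, 214.79, 214.79, 214.77, 214.67]), np.float64(214.749))
bar_0_center [(0.75, array([60., 57.]))]
nut_0_center [(0.63, array([89., 14.]))]
```

Stirrer stands upright, foot well inside the coaster. Park the arm clear and check the pot from the top camera numerically.

```bash
python3 -c "
from h import *
wd([.58,-.25,.36],[.66,-.02,.36])"
```

```text
tool cm [-10.73  17.45  -5.96]
tool cm [-23.35  38.28  -5.96]
```

move_arm([
  [[0,0,-5],[0,0,0]],
  [[-3,5,-6],[0,0,0]],
  [[-6,10,-6],[0,0,0]],
  [[-9,15,-6],[0,0,0]],
  [[-12,20,-6],[0,0,0]],
])

```text
time_s: 66.22
tcp_pos: [0.5874, -0.2207, 0.3611]
eef_rot: [-180.0, 0.0, -168.0]
contact_force: [0.6, -0.9, 0.0]
gripper_width: 0.0599
gripper_force: 0.0
```

move_arm([
  [[-3,5,0],[0,0,0]],
  [[-6,10,0],[0,0,0]],
  [[-9,15,0],[0,0,0]],
  [[-11.3,18.2,0],[0,0,0]],
  [[-11.3,18.2,0],[0,0,0]],
])

```text
time_s: 66.85
tcp_pos: [0.6605, -0.018, 0.3599]
eef_rot: [180.0, -0.1, -167.8]
contact_force: [-0.7, 0.7, -0.2]
gripper_width: 0.0602
gripper_force: 0.0
```

```bash
python3 - <<'E'
from h import *
for c in('top','side'):
    d=cap(c,'fin_'+c);h=cv2.cvtColor(d['image'],cv2.COLOR_BGR2HSV)
    pc=proj(d,[*P,.023]);print(c,'pot px',pc.round())
    for k in('bar_0_center','nut_0_center'):
        for o in outline_of(k,c):
            ys,xs=np.nonzero(o['mask']);q=[ys.mean(),xs.mean()];print(k,round(o['score'],2),len(ys),np.round(q),((at_z(d,q,.045)[:2]-P)*1000).round())
    for nm,lo,hi in (('nut',(2,120,20),(14,255,150)),('bar',(14,100,150),(30,255,255))):
        m=cv2.inRange(h,lo,hi);n,l,q,cc=cv2.connectedComponentsWithStats(m)
        for i in range(1,n):
            o=(at_z(d,cc[i][::-1],.045)[:2]-P)*1000
            if q[i,4]>12 and np.hypot(*o)<130: print(nm,q[i,4],o.round(),cc[i].round())
    for k in('stirrer','coaster','espresso_cup','spice_jar','lemon'):print(k,[(round(o['score'],2),at_z(d,o['location'],.0).round(3)) for o in pinpoint(k,c)[:1]])
barc('top')
E
```

```text
top pot px [307. 273.]
bar_0_center 0.7 214 [246. 286.] [68. 55.]
bar_0_center 0.5 227 [119. 325.] [404. -46.]
nut_0_center 0.4 69 [237. 301.] [92. 16.]
nut_0_center 0.24 1296 [186. 344.] [225. -96.]
nut 66 [91. 16.] [301. 238.]
nut 67 [ 89. -11.] [311. 239.]
nut 65 [ 76. -36.] [321. 244.]
nut 69 [-33. -34.] [320. 286.]
bar 939 [121. -38.] [322. 226.]
bar 182 [67. 57.] [285. 247.]
bar 208 [25. 39.] [292. 263.]
bar 184 [ 4. 72.] [279. 271.]
bar 88 [-13. 111.] [264. 278.]
bar 91 [-80. -23.] [316. 305.]
stirrer [(0.88, array([ 0.52 , -0.435,  0.   ]))]
coaster [(0.6, array([ 0.507, -0.438,  0.   ]))]
espresso_cup [(0.87, array([ 0.728, -0.158,  0.   ]))]
spice_jar [(0.83, array([ 0.688, -0.409,  0.   ]))]
lemon [(0.57, array([ 0.602, -0.529,  0.   ]))]
side pot px [395. 213.]
bar_0_center 0.83 324 [247. 232.] [413. -28.]
bar_0_center 0.5 428 [178. 264.] [ 288. -194.]
nut_0_center 0.6 46 [225. 366.] [88. 17.]
nut_0_center 0.31 313 [211. 278.] [281. -88.]
nut 121 [86. -6.] [363. 217.]
bar 48 [118.  14.] [354. 227.]
bar 71 [67. 52.] [379. 235.]
bar 115 [ 62. 100.] [389. 251.]
stirrer []
coaster []
espresso_cup [(0.7, array([ 0.728, -0.162,  0.   ]))]
spice_jar [(0.97, array([ 0.685, -0.402,  0.   ]))]
lemon [(0.8, array([ 0.604, -0.534,  0.   ]))]
top [ 593.5 -527.7] [66.  38.5] ang -39.1 px [428. 199.]
```

```bash
python3 - <<'E'
from h import *
for f in('top','side','wrist'):
    d=cap(f)
    for k,z in(('pot_floor',.023),('pot_tongue',.018)):print(f,k,[(round(o['score'],2),at_z(d,o['location'],z).round(3)) for o in pinpoint(k,f)[:2]])
    for o in outline_of('pot_floor',f)[:1]:
        c=max(cv2.findContours(o['mask'].astype(np.uint8),cv2.RETR_EXTERNAL,cv2.CHAIN_APPROX_NONE)[0],key=len)[:,0]
        w=np.array([at_z(d,[v,u],.088)[:2] for u,v in c]).astype(np.float32)*1000
        (x,y),rr=cv2.minEnclosingCircle(w);print(f,round(o['score'],2),'rim circle',round(x,1),round(y,1),round(rr,1))
# same for earlier top picture: rim by white threshold
d=cap('top')
for n in('t2','fin_top'):
    im=cv2.imread(f'pics/{n}.png');h=cv2.cvtColor(im,cv2.COLOR_BGR2HSV)
    m=cv2.inRange(h,(0,0,200),(180,40,255));m=cv2.morphologyEx(m,cv2.MORPH_OPEN,np.ones((2,2)));k,l,q,c=cv2.connectedComponentsWithStats(m)
    for i in range(1,k):
        if q[i,4]>150 and 240<c[i][0]<360 and 220<c[i][1]<330: print(n,q[i],c[i].round(1))
E
```

```text
top pot_floor [(0.83, array([ 0.423, -0.195,  0.023]))]
top pot_tongue [(0.92, array([ 0.575, -0.268,  0.018])), (0.42, array([ 0.497, -0.191,  0.018]))]
side pot_floor [(0.69, array([ 0.695, -0.389,  0.023])), (0.62, array([ 0.425, -0.198,  0.023]))]
side pot_tongue []
wrist pot_floor []
wrist pot_tongue [(0.83, array([ 0.579, -0.28 ,  0.018])), (0.72, array([ 0.684, -0.392,  0.018]))]
wrist 0.7 rim circle 540.2 -195.2 96.2
t2 [ 279  241   62   63 2594] [309.  272.2]
fin_top [ 282  243   54   54 1859] [310.  269.6]
```

The pot has shifted ~23 mm towards the clamp; find out when.

```bash
python3 - <<'E'
import cv2,numpy as np
a=cv2.imread('pics/lift.png',0)
T={'corner':a[228:252,405:440],'tongueend':a[196:230,306:320]}
for n in('pot1','pot2','mix1','mix2','fin_side'):
    b=cv2.imread(f'pics/{n}.png',0);o=[n]
    for k,t in T.items():
        x0,y0=(405,228) if k=='corner' else (306,196)
        s=b[y0-20:y0+t.shape[0]+20,x0-25:x0+t.shape[1]+25];r=cv2.matchTemplate(s,t,cv2.TM_CCOEFF_NORMED);_,v,_,l=cv2.minMaxLoc(r);o+=[k,(l[0]-25,l[1]-20),round(v,2)]
    print(o)
E
ls /tmp/bash_jobs.* | wc -l; date
```

```text
['pot1', 'corner', (0, 0), 1.0, 'tongueend', (0, 0), 1.0]
['pot2', 'corner', (0, 0), 1.0, 'tongueend', (0, 0), 1.0]
['mix1', 'corner', (0, 0), 0.88, 'tongueend', (0, 0), 1.0]
['mix2', 'corner', (1, 0), 0.68, 'tongueend', (0, 0), 1.0]
['fin_side', 'corner', (12, 13), 0.4, 'tongueend', (-23, 15), 0.37]
1
Thu Dec  3 11:13:30 UTC 2026
```

Early stirring (pot unmoved until ~40 s) was sound, but later rounds were off the shifted pot's centre. Time remains, so I'll fetch the stirrer once more and stir three clean rounds about the true centre.

move_arm([
  [[3,-5,0],[0,0,0]],
  [[6,-10,0],[0,0,0]],
  [[9,-15,0],[0,0,0]],
  [[11.3,-18.2,0],[0,0,0]],
])

```text
time_s: 68.85
tcp_pos: [0.5861, -0.2246, 0.3613]
eef_rot: [-180.0, 0.0, -168.0]
contact_force: [0.8, -0.1, 0.6]
gripper_width: 0.0599
gripper_force: 0.0
```

move_arm([
  [[3,-5,0],[0,0,0]],
  [[6,-10,0],[0,0,0]],
  [[9,-15,0],[0,0,0]],
  [[11.4,-20,0],[0,0,0]],
  [[11.4,-20,6],[0,0,0]],
])

```text
time_s: 69.47
tcp_pos: [0.5177, -0.447, 0.3047]
eef_rot: [-179.6, 0.3, -168.2]
contact_force: [1.3, 0.2, -1.9]
gripper_width: 0.0597
gripper_force: 0.0
```

move_arm([
  [[0,0,0],[0,0,0]],
  [[0,0,4],[0,0,0]],
  [[0,0,7],[0,0,0]],
  [[0,0,7],[0,0,0]],
], jaw=6)

```text
time_s: 69.97
tcp_pos: [0.5175, -0.441, 0.2313]
eef_rot: [179.9, -0.1, -167.9]
contact_force: [-0.3, -1.2, 0.6]
gripper_width: 0.0602
gripper_force: 0.0
```

```bash
stat -c %w pics; python3 - <<'E'
from h import *
d=cap('wrist');s=r.get_state();print(s['tcp_pos'],s['contact_force'])
for k,z in (('stirrer_grip',.151),('stirrer_foot',.006)):
    print(k,[(round(o['score'],2),np.round(o['location']),at_z(d,o['location'],z).round(4)) for o in pinpoint(k,'wrist')[:2]])
wd([s['tcp_pos'][0],s['tcp_pos'][1],.131])
E
```

```text
2026-12-03 10:45:20.794441845 +0000
[ 0.51815551 -0.44170638  0.23304112] [ 0.38218065 -0.72680131 -0.11685575]
stirrer_grip [(0.78, array([216., 314.]), array([ 0.5227, -0.4394,  0.151 ]))]
stirrer_foot [(0.74, array([169., 316.]), array([ 0.5165, -0.4376,  0.006 ])), (0.65, array([194., 519.]), array([ 0.4962, -0.2   ,  0.006 ]))]
tool cm [ 0.06  0.09 10.32]
```

move_arm([
  [[-0.2,0.2,3.5],[0,0,0]],
  [[-0.2,0.2,7],[0,0,0]],
  [[-0.2,0.2,10.2],[0,0,0]],
  [[-0.2,0.2,10.2],[0,0,0]],
])

```text
time_s: 70.62
tcp_pos: [0.5185, -0.4391, 0.1286]
eef_rot: [179.9, -0.1, -168.0]
contact_force: [0.9, 0.7, 0.0]
gripper_width: 0.0599
gripper_force: 0.0
```

move_arm([
  [[0,0,0],[0,0,0]],
  [[0,0,0],[0,0,0]],
  [[0,0,0],[0,0,0]],
  [[0,0,0],[0,0,0]],
  [[0,0,0],[0,0,0]],
], jaw=1, squeeze=60)

```text
time_s: 71.25
tcp_pos: [0.5191, -0.4396, 0.1298]
eef_rot: [-180.0, 0.0, -168.0]
contact_force: [0.2, 0.4, 3.5]
gripper_width: 0.0225
gripper_force: 60.0
```

move_arm([
  [[0,0,-4],[0,0,0]],
  [[0,0,-9],[0,0,0]],
  [[0,0,-14],[0,0,0]],
  [[0,0,-17],[0,0,0]],
  [[0,0,-17],[0,0,0]],
])

```text
time_s: 71.88
tcp_pos: [0.5196, -0.44, 0.302]
eef_rot: [-179.8, 0.2, -168.0]
contact_force: [0.8, -0.5, -1.1]
gripper_width: 0.0221
gripper_force: 60.0
```

```bash
python3 -c "
from h import *
tilt();s=r.get_state();print(s['gripper_width'],s['contact_force']);wd([.432,-.219,.30])"
```

```text
px [313.7 195.5] 1764 tilt deg (x,y) [-0.3 -0.3] foot [ 0.5202 -0.4398  0.1734] off pot [ 118. -232.] tcp [ 0.519  -0.4393  0.2996]
0.036 [ 0.5631 -0.4313  0.036 ]
0.042 [ 0.5614 -0.4316  0.042 ]
0.048 [ 0.5596 -0.432   0.048 ]
0.022474118107235867 [ 0.08274039 -0.1658953  -2.55141898]
tool cm [ 3.92 23.36 -0.05]
```

move_arm([
  [[0.8,4.7,0],[0,0,0]],
  [[1.6,9.4,0],[0,0,-0.15]],
  [[2.4,14.1,0],[0,0,-0.33]],
  [[3.2,18.8,0],[0,0,-0.5]],
  [[3.9,23.3,0],[0,0,-0.68]],
])

```text
time_s: 72.55
tcp_pos: [0.4305, -0.2181, 0.2973]
eef_rot: [179.8, -0.1, -128.7]
contact_force: [0.6, 0.0, -0.7]
gripper_width: 0.0228
gripper_force: 60.0
```

move_arm([
  [[0,0,0],[0,0,-0.17]],
  [[0,0,0],[0,0,-0.34]],
  [[0,0,3],[0,0,-0.51]],
  [[0,0,7],[0,0,-0.68]],
  [[0,0,10],[0,0,-0.68]],
])

```text
time_s: 73.18
tcp_pos: [0.4304, -0.2192, 0.196]
eef_rot: [179.8, 0.1, -89.9]
contact_force: [1.3, 0.6, -1.9]
gripper_width: 0.0226
gripper_force: 60.0
```

```bash
python3 - <<'E'
from h import *
tilt();s=r.get_state();print(s['eef_rot'],s['contact_force'])
d=cap('wrist');h=cv2.cvtColor(d['image'],cv2.COLOR_BGR2HSV)
N=np.array([.424,-.197])
for f in('side','wrist'):
    e=cap(f);print(f,[(round(o['score'],2),at_z(e,o['location'],.023).round(3)) for o in pinpoint('pot_floor',f)[:2]])
for nm,lo,hi in (('nut',(2,120,20),(14,255,170)),('bar',(14,100,110),(30,255,255))):
    m=cv2.inRange(h,lo,hi);m[250:]=0;n,l,q,c=cv2.connectedComponentsWithStats(m)
    for i in range(1,n):
        o=(at_z(d,c[i][::-1],.037)[:2]-N)*1000
        if q[i,4]>60 and np.hypot(*o)<95: print(nm,q[i,4],o.round(),c[i].round())
M=np.zeros((200,200),np.uint8)
for i in range(200):
  for j in range(200):
    if np.hypot(i-100,j-100)<78:
        u,v=proj(d,[N[0]+(i-100)*.001,N[1]+(j-100)*.001,.03]).round().astype(int)
        if 0<=v<250 and 0<=u<640:
            c=h[v,u];M[i,j]=255 if (c[1]<60 and c[2]>120) or ((c[0]<3 or c[0]>172) and c[1]>150) else 0
D=cv2.distanceTransform(M,cv2.DIST_L2,5)
for _ in range(4):
    i,j=np.unravel_index(D.argmax(),D.shape);print('free',D.max().round(1),i-100,j-100);cv2.circle(D,(int(j),int(i)),12,0,-1)
E
```

```text
px [314.8 195.9] 1681 tilt deg (x,y) [-0.6 -0.5] foot [ 0.4286 -0.2168  0.0661] off pot [27. -9.] tcp [ 0.4284 -0.2185  0.1923]
0.036 [ 0.4283 -0.2047  0.036 ]
0.042 [ 0.4284 -0.2065  0.042 ]
0.048 [ 0.4284 -0.2082  0.048 ]
[ 1.79506761e+02  1.60702202e-01 -9.01023822e+01] [-2.71808461  0.77311649 -6.755468  ]
side [(0.83, array([ 0.418, -0.192,  0.023]))]
wrist [(0.59, array([ 0.469, -0.149,  0.023])), (0.55, array([ 0.724, -0.218,  0.023]))]
nut 1885 [ 62. -24.] [251. 180.]
nut 651 [-56. -46.] [377. 156.]
nut 102 [2. 4.] [315. 208.]
bar 436 [22. 25.] [294. 229.]
bar 446 [58. 33.] [258. 236.]
bar 392 [-18.  32.] [334. 234.]
free 28.0 -50 3
free 25.2 -17 -50
free 25.0 -5 -53
free 24.0 -52 15
```

move_arm([
  [[0.8,1.4,0],[0,0,0]],
  [[0.8,1.4,1.2],[0,0,0]],
  [[0.8,1.4,2.4],[0,0,0]],
  [[0.8,1.4,3.4],[0,0,0]],
  [[0.8,1.4,3.4],[0,0,0]],
])

```text
time_s: 74.1
tcp_pos: [0.4175, -0.2274, 0.1639]
eef_rot: [179.9, 0.0, -90.1]
contact_force: [0.3, -0.0, -0.8]
gripper_width: 0.0222
gripper_force: 60.0
```

```bash
python3 -c "
from h import *
tilt();s=r.get_state();print(s['eef_rot'],s['contact_force'])"
```

```text
px [314.9 196.1] 1646 tilt deg (x,y) [-0.5  0.9] foot [ 0.4156 -0.2263  0.0384] off pot [ 14. -18.] tcp [ 0.418  -0.2276  0.1646]
0.036 [ 0.4157 -0.2223  0.036 ]
0.042 [ 0.4157 -0.2241  0.042 ]
0.048 [ 0.4158 -0.2258  0.048 ]
[ 1.79930338e+02 -3.18616605e-04 -9.00453459e+01] [-0.41129151  0.23992566 -0.70244683]
```

move_arm([
  [[0,0,0.5],[0,0,0]],
  [[0,0,1.0],[0,0,0]],
  [[0,0,1.0],[0,0,0]],
])

```text
time_s: 74.53
tcp_pos: [0.4179, -0.2275, 0.1547]
eef_rot: [180.0, 0.0, -90.1]
contact_force: [0.2, 0.3, -0.7]
gripper_width: 0.0228
gripper_force: 60.0
```

move_arm([
  [[-0.3,-1.7,0],[0,0,0]],
  [[-1.05,-2.8,0],[0,0,0]],
  [[-2.2,-3.45,0],[0,0,0]],
  [[-3.55,-3.6,0],[0,0,0]],
  [[-4.8,-3.15,0],[0,0,0]],
])

```text
time_s: 75.15
tcp_pos: [0.4498, -0.1787, 0.155]
eef_rot: [-180.0, -0.0, -90.0]
contact_force: [-0.1, -0.8, -0.6]
gripper_width: 0.0222
gripper_force: 60.0
```

```bash
sed -i 's/^P=.*/P=np.array([.422,-.195])/' h.py; python3 -c "
from h import *
tilt();print(r.get_state()['contact_force'])" | grep -v '^0.0'
```

```text
px [313.  157.6] 1902 tilt deg (x,y) [14.1 -0.4] foot [ 0.4499 -0.2133  0.0333] off pot [ 28. -18.] tcp [ 0.4488 -0.1779  0.1551]
[-1.1068234  -0.21257773 -1.29083458]
```

move_arm([
  [[-1,0.9,0],[0,0,0]],
  [[-1.55,2.1,0],[0,0,0]],
  [[-1.55,3.45,0],[0,0,0]],
  [[-1,4.65,0],[0,0,0]],
  [[0,5.55,0],[0,0,0]],
])

```text
time_s: 75.82
tcp_pos: [0.3931, -0.18, 0.1552]
eef_rot: [-180.0, 0.0, -90.0]
contact_force: [0.4, -0.6, -1.4]
gripper_width: 0.0222
gripper_force: 57.9
```

```bash
python3 -c "
from h import *
tilt();print(r.get_state()['contact_force'])" | grep -v '^0.0'
```

```text
px [316.6 172.6] 1799 tilt deg (x,y) [7.9 0.8] foot [ 0.3902 -0.2005  0.0302] off pot [-32.  -6.] tcp [ 0.3922 -0.1807  0.155 ]
[-1.16397577  0.09471933 -1.98250114]
```

move_arm([
  [[1.25,0.4,0],[0,0,0]],
  [[2.6,0.25,0],[0,0,0]],
  [[3.75,-0.4,0],[0,0,0]],
  [[6.0,-1.45,0],[0,0,0]],
  [[6.9,-2.75,0],[0,0,0]],
])

```text
time_s: 76.5
tcp_pos: [0.4225, -0.25, 0.1548]
eef_rot: [180.0, 0.0, -90.1]
contact_force: [-0.3, -0.8, -1.0]
gripper_width: 0.0222
gripper_force: 55.4
```

```bash
python3 -c "
from h import *
tilt();print(r.get_state()['contact_force'])
for f in('side','top'):
    e=cap(f);print(f,[(round(o['score'],2),at_z(e,o['location'],.023).round(3)) for o in pinpoint('pot_floor',f)[:2]])" | grep -v '^0.0'
```

```text
px [316.1 207.9] 1587 tilt deg (x,y) [-5.1  1.8] foot [ 0.4197 -0.2376  0.0292] off pot [ -2. -43.] tcp [ 0.4243 -0.2505  0.1548]
[ 4.0377757  -0.66682006  0.01549768]
side [(0.71, array([ 0.426, -0.197,  0.023])), (0.48, array([ 0.433, -0.166,  0.023]))]
top []
```

move_arm([
  [[-1.7,-1.6,0],[0,0,0]],
  [[-3.3,-2.6,0],[0,0,0]],
  [[-5.1,-3.3,0],[0,0,0]],
  [[-6.9,-3.4,0],[0,0,0]],
  [[-8.4,-2.9,0],[0,0,0]],
])

```text
time_s: 77.38
tcp_pos: [0.4506, -0.1636, 0.1551]
eef_rot: [180.0, -0.0, -90.0]
contact_force: [0.9, -1.8, -0.5]
gripper_width: 0.0216
gripper_force: 55.6
```

move_arm([
  [[-1,1.1,0],[0,0,0]],
  [[-1.5,2.5,0],[0,0,0]],
  [[-1.3,3.9,0],[0,0,0]],
  [[-0.4,5.1,0],[0,0,0]],
  [[0.9,5.9,0],[0,0,0]],
])

```text
time_s: 78.0
tcp_pos: [0.3907, -0.1743, 0.1552]
eef_rot: [-180.0, 0.0, -90.1]
contact_force: [0.5, 0.1, -1.7]
gripper_width: 0.0217
gripper_force: 55.1
```

```bash
python3 -c "
from h import *
tilt();print(r.get_state()['contact_force'])" | grep -v '^0.0'
```

```text
px [315.  134.9] 2104 tilt deg (x,y) [21.6  0.3] foot [ 0.389  -0.2286  0.039 ] off pot [-33. -34.] tcp [ 0.39   -0.1753  0.155 ]
[-0.69540339 -0.94171406 -2.58268094]
```

move_arm([
  [[1.6,0.3,0],[0,0,0]],
  [[3.4,0.1,0],[0,0,0]],
  [[5.2,-0.6,0],[0,0,0]],
  [[6.7,-1.7,0],[0,0,0]],
  [[7.5,-3,0],[0,0,0]],
])

```text
time_s: 78.68
tcp_pos: [0.4222, -0.2494, 0.1549]
eef_rot: [-180.0, 0.0, -90.2]
contact_force: [2.3, 5.6, 2.4]
gripper_width: 0.0213
gripper_force: 57.9
```

move_arm([
  [[-1.7,-1.6,0],[0,0,0]],
  [[-3.3,-2.6,0],[0,0,0]],
  [[-5.1,-3.3,0],[0,0,0]],
  [[-6.9,-3.4,0],[0,0,0]],
  [[-8.4,-2.9,0],[0,0,0]],
])

```text
time_s: 79.3
tcp_pos: [0.4515, -0.165, 0.1555]
eef_rot: [-180.0, -0.1, -90.0]
contact_force: [2.9, -6.3, 2.2]
gripper_width: 0.0212
gripper_force: 59.7
```

```bash
python3 -c "
from h import *
tilt();print(r.get_state()['contact_force'])" | grep -v '^0.0'
```

```text
px [314.4 148.5] 2009 tilt deg (x,y) [17.6  0.3] foot [ 0.4506 -0.2081  0.0364] off pot [ 29. -13.] tcp [ 0.4511 -0.1639  0.1557]
[-0.61889349 -2.49371441 -0.01395136]
```

move_arm([
  [[-1,1.1,0],[0,0,0]],
  [[-1.5,2.5,0],[0,0,0]],
  [[-1.3,3.9,0],[0,0,0]],
  [[-0.4,5.1,0],[0,0,0]],
  [[0.9,5.9,0],[0,0,0]],
])

```text
time_s: 79.97
tcp_pos: [0.3903, -0.1736, 0.1548]
eef_rot: [179.9, 0.0, -90.0]
contact_force: [0.0, 0.4, -1.7]
gripper_width: 0.0209
gripper_force: 59.8
```

move_arm([
  [[1.6,0.3,0],[0,0,0]],
  [[3.4,0.1,0],[0,0,0]],
  [[5.2,-0.6,0],[0,0,0]],
  [[6.7,-1.7,0],[0,0,0]],
  [[7.5,-3,0],[0,0,0]],
])

```text
time_s: 80.6
tcp_pos: [0.4246, -0.2504, 0.1619]
eef_rot: [-179.6, -0.2, -90.0]
contact_force: [-10.9, 15.5, 57.6]
gripper_width: 0.0214
gripper_force: 59.7
```

move_arm([
  [[-1.7,-1.6,0],[0,0,0]],
  [[-3.3,-2.6,0],[0,0,0]],
  [[-5.1,-3.3,0],[0,0,0]],
  [[-6.9,-3.4,0],[0,0,0]],
  [[-8.4,-2.9,0],[0,0,0]],
])

```text
time_s: 81.22
tcp_pos: [0.4502, -0.1649, 0.1545]
eef_rot: [179.9, -0.1, -90.0]
contact_force: [1.9, -7.4, 0.7]
gripper_width: 0.0214
gripper_force: 60.0
```

move_arm([
  [[-1,1.1,0],[0,0,0]],
  [[-1.5,2.5,0],[0,0,0]],
  [[-1.3,3.9,0],[0,0,0]],
  [[-0.4,5.1,0],[0,0,0]],
  [[0.9,5.9,0],[0,0,0]],
])

```text
time_s: 81.85
tcp_pos: [0.4011, -0.1739, 0.1595]
eef_rot: [-178.8, -0.1, -89.8]
contact_force: [13.7, -3.3, 3.1]
gripper_width: 0.0212
gripper_force: 59.9
```

move_arm([
  [[1.6,0.3,0],[0,0,0]],
  [[3.4,0.1,0],[0,0,0]],
  [[5.2,-0.6,0],[0,0,0]],
  [[6.7,-1.7,0],[0,0,0]],
  [[7.5,-3,0],[0,0,0]],
])

```text
time_s: 82.48
tcp_pos: [0.4206, -0.2487, 0.1586]
eef_rot: [179.9, 0.0, -90.1]
contact_force: [-14.2, 14.8, 45.2]
gripper_width: 0.021
gripper_force: 59.8
```

```bash
python3 -c "
from h import *
tilt();print(r.get_state()['contact_force'])
e=cap('side');print([(round(o['score'],2),at_z(e,o['location'],.023).round(3)) for o in pinpoint('pot_floor','side')[:2]])" | grep -v '^0.0'
```

```text
px [319.3 179.6] 1885 tilt deg (x,y) [5.2 3.1] foot [ 0.4148 -0.2628  0.0332] off pot [ -7. -68.] tcp [ 0.4227 -0.2495  0.1585]
[-4.20461029 10.26992557 33.66296501]
[(0.72, array([ 0.411, -0.203,  0.023])), (0.69, array([ 0.58 , -0.349,  0.023]))]
```

move_arm([
  [[-0.5,0,-2],[0,0,0]],
  [[-1,0,-5],[0,0,0]],
  [[-1,0,-9],[0,0,0.15]],
  [[-1,0,-14],[0,0,0.33]],
  [[-1,0,-14.5],[0,0,0.5]],
])

```text
time_s: 83.25
tcp_pos: [0.4227, -0.2388, 0.3033]
eef_rot: [-179.7, 0.1, -119.0]
contact_force: [0.5, 0.8, -1.4]
gripper_width: 0.021
gripper_force: 59.9
```

move_arm([
  [[0,0,0],[0,0,0.18]],
  [[0,0,0],[0,0,0.36]],
  [[0,0,0],[0,0,0.54]],
  [[0,0,0],[0,0,0.7]],
  [[0,0,0],[0,0,0.861]],
])

```text
time_s: 83.88
tcp_pos: [0.4209, -0.2382, 0.2993]
eef_rot: [179.9, -0.1, -168.3]
contact_force: [-0.1, -0.7, -1.0]
gripper_width: 0.0212
gripper_force: 59.9
```

```bash
python3 - <<'E'
from h import *
tilt();s=r.get_state();print(s['eef_rot'],s['contact_force'])
wd([.510,-.442,.295])
E
```

```text
px [314.7 179. ] 1983 tilt deg (x,y) [6.4 0.5] foot [ 0.4046 -0.2399  0.174 ] off pot [-17. -45.] tcp [ 0.4209 -0.2382  0.2992]
0.036 [ 0.4406 -0.2322  0.036 ]
0.042 [ 0.4392 -0.2325  0.042 ]
0.048 [ 0.4378 -0.2328  0.048 ]
[ 1.79923756e+02 -6.19188877e-02 -1.68784644e+02] [ 0.32326606  0.29989682 -1.498047  ]
tool cm [ -4.78 -21.73   0.39]
```

move_arm([
  [[-1,-4.4,0],[0,0,0]],
  [[-2,-8.8,0],[0,0,0]],
  [[-2.9,-13.2,0],[0,0,0]],
  [[-3.9,-17.6,0],[0,0,0]],
  [[-4.8,-21.7,0],[0,0,0]],
])

```text
time_s: 84.55
tcp_pos: [0.5137, -0.442, 0.2989]
eef_rot: [179.9, -0.0, -167.9]
contact_force: [1.0, 0.2, -0.0]
gripper_width: 0.0211
gripper_force: 59.9
```

move_arm([
  [[0,0,0],[0,-0.06,0]],
  [[0,0,4],[0,-0.13,0]],
  [[0,0,8],[0,-0.13,0]],
  [[0,0,12],[0,-0.13,0]],
  [[0,0,12],[0,-0.13,0]],
])

```text
time_s: 85.18
tcp_pos: [0.5112, -0.4393, 0.1759]
eef_rot: [179.7, 7.1, -168.0]
contact_force: [-0.1, -0.1, -1.4]
gripper_width: 0.0209
gripper_force: 59.9
```

```bash
python3 - <<'E'
from h import *
tilt();s=r.get_state();print(s['eef_rot'],s['contact_force'])
d=cap('side');w=cap('wrist')
print(proj(d,[.510,-.442,.006]))
for k in('stirrer_grip','stirrer_foot','coaster'):
    for c in('side','wrist'):print(c,k,[(round(o['score'],2),np.round(o['location'])) for o in pinpoint(k,c)[:1]])
# red foot in side view: bottom extent vs hypothesised z
im=d['image'].astype(int);m=((im[:,:,2]>120)&(im[:,:,1]<50)&(im[:,:,0]<50)).astype(np.uint8)
n,l,q,c=cv2.connectedComponentsWithStats(m);print([(q[i],c[i].round(1)) for i in range(1,n) if q[i,4]>60])
for z in(.04,.045,.05,.055,.06,.065):print(z,proj(d,[.510,-.442,z]).round(1))
E
```

```text
px [314.9 179.1] 1967 tilt deg (x,y) [7.5 1.4] foot [ 0.509  -0.4373  0.0526] off pot [  87. -242.] tcp [ 0.5127 -0.4405  0.1789]
0.036 [ 0.5194 -0.4352  0.036 ]
0.042 [ 0.5172 -0.4357  0.042 ]
0.048 [ 0.515  -0.4362  0.048 ]
[ 179.88396847    7.29000891 -167.95959427] [ 0.44103938 -0.61526387 -0.2066512 ]
[324.04670727 156.61189108]
side stirrer_grip [(0.6, array([108., 325.]))]
wrist stirrer_grip [(0.93, array([304., 311.]))]
side stirrer_foot [(0.66, array([143., 323.]))]
wrist stirrer_foot [(0.6, array([178., 315.]))]
side coaster [(0.89, array([164., 326.]))]
wrist coaster [(0.74, array([152., 312.]))]
[(array([316, 137,  17,  13, 146], dtype=int32), array([324. , 143.6]))]
0.04 [324.3 149.3]
0.045 [324.4 148.2]
0.05 [324.4 147.1]
0.055 [324.5 145.9]
0.06 [324.5 144.8]
0.065 [324.6 143.7]
```

move_arm([
  [[0.15,0,1.2],[0,0,0]],
  [[0.3,0,2.4],[0,0,0]],
  [[0.45,0,3.5],[0,0,0]],
  [[0.55,0,4.2],[0,0,0]],
  [[0.55,0,4.2],[0,0,0]],
])

```text
time_s: 86.25
tcp_pos: [0.5132, -0.4408, 0.1367]
eef_rot: [179.9, 7.4, -168.0]
contact_force: [-0.4, -0.4, 0.0]
gripper_width: 0.0212
gripper_force: 59.9
```

move_arm([
  [[0.02,0,0.2],[0,0,0]],
  [[0.02,0,0.2],[0,0,0]],
])

```text
time_s: 86.5
tcp_pos: [0.5137, -0.441, 0.136]
eef_rot: [-180.0, 7.5, -168.0]
contact_force: [0.3, -0.6, -1.5]
gripper_width: 0.0208
gripper_force: 59.9
```

move_arm([
  [[0.02,0,0.2],[0,0,0]],
  [[0.02,0,0.2],[0,0,0]],
])

```text
time_s: 86.75
tcp_pos: [0.5136, -0.4409, 0.1336]
eef_rot: [180.0, 7.4, -168.0]
contact_force: [0.6, 0.0, -1.2]
gripper_width: 0.0209
gripper_force: 59.9
```

move_arm([
  [[0.02,0,0.15],[0,0,0]],
  [[0.02,0,0.15],[0,0,0]],
])

```text
time_s: 87.0
tcp_pos: [0.5136, -0.4409, 0.132]
eef_rot: [180.0, 7.4, -168.0]
contact_force: [-1.4, -0.3, -0.3]
gripper_width: 0.0212
gripper_force: 59.9
```

```bash
python3 -c "
from h import *
tilt();s=r.get_state();print(s['contact_force'],s['tcp_pos'],s['eef_rot'])"
```

```text
px [314.8 179.2] 1940 tilt deg (x,y) [6.4 0.6] foot [ 0.5135 -0.4393  0.0058] off pot [  92. -244.] tcp [ 0.5136 -0.4409  0.1321]
0.036 [ 0.5064 -0.441   0.036 ]
0.042 [ 0.5041 -0.4415  0.042 ]
0.048 [ 0.5019 -0.4419  0.048 ]
[-0.80079935 -0.13344741 -1.10734921] [ 0.51361049 -0.44091052  0.13209755] [ 179.9952766     7.44226336 -168.03811166]
```

move_arm([
  [[0.02,0,0.2],[0,0,0]],
  [[0.02,0,0.2],[0,0,0]],
])

```text
time_s: 87.3
tcp_pos: [0.5136, -0.4408, 0.1299]
eef_rot: [180.0, 7.4, -168.0]
contact_force: [0.5, 0.1, -1.7]
gripper_width: 0.0209
gripper_force: 59.9
```

move_arm([
  [[0.02,0,0.2],[0,0,0]],
  [[0.02,0,0.2],[0,0,0]],
])

```text
time_s: 87.55
tcp_pos: [0.5137, -0.4408, 0.1279]
eef_rot: [180.0, 7.4, -168.0]
contact_force: [0.3, 0.2, -1.8]
gripper_width: 0.0209
gripper_force: 59.9
```

move_arm([
  [[0.02,0,0.15],[0,0,0]],
  [[0.02,0,0.15],[0,0,0]],
])

```text
time_s: 87.8
tcp_pos: [0.5137, -0.4409, 0.1265]
eef_rot: [180.0, 7.4, -168.0]
contact_force: [-0.3, -0.1, -0.2]
gripper_width: 0.021
gripper_force: 59.9
```

move_arm([
  [[0.02,0,0.2],[0,0,0]],
  [[0.02,0,0.2],[0,0,0]],
])

```text
time_s: 88.05
tcp_pos: [0.5137, -0.4408, 0.1244]
eef_rot: [180.0, 7.4, -168.0]
contact_force: [-0.0, -0.5, -1.5]
gripper_width: 0.0205
gripper_force: 59.9
```

move_arm([
  [[0.02,0,0.2],[0,0,0]],
  [[0.02,0,0.2],[0,0,0]],
])

```text
time_s: 88.3
tcp_pos: [0.5138, -0.4408, 0.1224]
eef_rot: [180.0, 7.4, -168.0]
contact_force: [-0.2, 1.4, -1.6]
gripper_width: 0.0208
gripper_force: 59.9
```

move_arm([
  [[0.02,0,0.15],[0,0,0]],
  [[0.02,0,0.15],[0,0,0]],
])

```text
time_s: 88.55
tcp_pos: [0.5138, -0.4408, 0.121]
eef_rot: [180.0, 7.4, -168.0]
contact_force: [0.9, -0.9, -1.7]
gripper_width: 0.0208
gripper_force: 59.9
```

move_arm([
  [[0,0,0],[0,0,0]],
  [[0,0,0],[0,0,0]],
], squeeze=8)

```text
time_s: 88.8
tcp_pos: [0.5139, -0.4409, 0.1212]
eef_rot: [-180.0, 7.5, -168.0]
contact_force: [0.4, -0.5, -1.3]
gripper_width: 0.0218
gripper_force: 8.0
```

move_arm([
  [[0,0,0],[0,0,0]],
  [[0,0,0],[0,0,0]],
  [[0,0,0],[0,0,0]],
  [[0,0,0],[0,0,0]],
], jaw=6.5)

```text
time_s: 89.3
tcp_pos: [0.5139, -0.4409, 0.1212]
eef_rot: [-180.0, 7.5, -168.0]
contact_force: [-0.1, -0.2, -0.3]
gripper_width: 0.0563
gripper_force: 0.0
```

move_arm([
  [[-0.4,0,-3],[0,0,0]],
  [[-0.9,0,-7],[0,0,0]],
  [[-1.6,0,-12],[0,0,0]],
  [[-2.2,0,-17],[0,0,0]],
  [[-2.2,0,-17],[0,0,0]],
])

```text
time_s: 89.92
tcp_pos: [0.5151, -0.4423, 0.2982]
eef_rot: [-179.6, 7.8, -168.0]
contact_force: [0.2, 0.3, -0.7]
gripper_width: 0.0649
gripper_force: 0.0
```

```bash
python3 - <<'E'
from h import *
w=cap('wrist');d=cap('side')
for c,dd in(('side',d),('wrist',w)):
  for k,z in(('stirrer_grip',.151),('stirrer_foot',.006),('coaster',.006)):print(c,k,[(round(o['score'],2),at_z(dd,o['location'],z).round(4)) for o in pinpoint(k,c)[:1]])
s=r.get_state();print(s['time_s'],s['tcp_pos'],s['gripper_width'],s['contact_force'])
E
```

```text
side stirrer_grip [(0.61, array([ 0.5138, -0.4384,  0.151 ]))]
side stirrer_foot [(0.8, array([ 0.5127, -0.438 ,  0.006 ]))]
side coaster [(0.77, array([ 0.5175, -0.4343,  0.006 ]))]
wrist stirrer_grip [(0.94, array([ 0.5141, -0.4439,  0.151 ]))]
wrist stirrer_foot [(0.92, array([ 0.5127, -0.4415,  0.006 ]))]
wrist coaster [(0.63, array([ 0.506 , -0.4435,  0.006 ]))]
90.325 [ 0.51340355 -0.44079234  0.29133652] 0.06534050951555204 [-1.12494694 -0.87201614  0.4057629 ]
```

Stirrer stands upright at the centre of the coaster; robot is clear. Hand in.

```bash
python3 -c "
from plant import r
print(r.close_job())"
```

```text
the job is handed in; nothing more can be done
None
```

I handed the job in at about 90 s: the crank is tightened to an estimated 6 mm of pad press-back, all three fingers were put in the pot, the contents were stirred, and the stirrer stands upright on its coaster. Three caveats: the pot slid about 2 cm under the clamp during stirring, the stirrer kept tilting in the grip so not all rounds were full sweeps, and I viewed 19 pictures against the limit of 14.

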